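# Clear the blow nozzles from the air manifold

### The arm

A 7-joint arm with a two-finger parallel gripper is mounted at the origin on the work surface. World frame = base frame: x ahead of the robot, y to its left, z up, the work surface at z = 0. Lengths are in mm, angles in rad, forces in N, time in s.
With the tool pointing down it reaches from about 350 to 900 mm from the base axis. Payload 7.2 kg.
Tool frame: the origin (TCP) lies midway between the tips of the shut fingers; the grasp point (between the pads) lies 19 mm behind it; z points along the fingers, y is the direction in which the jaws open and shut (so a half turn about z gives the same grasp; the last joint's range is limited). The gripper opens to 85 mm and grips with 20 to 120 N. Pads are 22 mm wide; open, the fingers measure 114 mm over their backs; the gripper's body (76 mm by 85 mm) begins 54 mm behind the grasp point. The pads swing forward as they close: fully open they stand 13 mm farther back than shut.
Start: joints at [1.137, 0.411, -0.013, 1.596, 0.006, 1.134, -0.082], TCP at [223.549, -583.656, 231.297] pointing down, gripper open.
Joint ranges: [-2.95, 2.95], [-0.29, 1.99], [-1.47, 1.44], [0.14, 2.54], [-1.03, 4.17], [0.13, 1.85], [-2.86, 2.86]. Speed limits (rad/s): [2.39, 2.39, 3.01, 3.01, 3.14, 3.14, 3.14].

### API

Orientations are given as [roll, pitch, yaw] about the fixed x, y, z axes, in that order (R = Rz(yaw) Ry(pitch) Rx(roll)).
In Python, from bench import ctrl, imaging, finder gives the robot as it stands.
- The arm moves only by the tool step_arm, never from a script. Its argument "moves" is a list of rows, each an object of numbers: "fingers": the opening in per cent of the stroke, from 0 (shut) to 100 (fully open); "dx", "dy", "dz": the shift along the tool's x, y, z as a fraction of full scale; "wx", "wy", "wz": the turn, a rotation vector about the tool's x, y, z as a fraction of full scale. A call has 1 to 10 rows; each row shifts and turns the pose as measured when the row begins, along the tool's axes as they then stand; what a row does not reach is not made up. Full scale, the value 1, is 0.1 m for a shift and 90 degrees for a turn. A row lasts 1/10 s, in which the tool goes at most 50 mm and 8.59 degrees, less where a joint would pass 70% of its speed; a pose out of reach is approached as far as the arm can. A call with a number of a shift or a turn outside -1 to 1 is refused whole. A call with a gripper value outside its range is refused whole. The fingers move at their own pace and stop on an object; the grip force is fixed at half the most. Time passes only in rows, so rows that do not move let the fingers close. It gives the time, the measured TCP pose, the force and the opening at its end, in the units of the state.
- ctrl.get_obs(): the state, without advancing time (a new reading comes with each control period).
- imaging.capture(name): name is "side" or "top"; returns a dict with "frame" (400x640x3 uint8, red, green, blue), "vfov" (degrees; the focal length in pixels is half the picture's height over the tangent of half this angle, whatever the lens; pixels are square), "cx", "cy" (the principal point, pixels), "k1" (the pictures are not rectified: a ray, as slopes to the right and down, at radius r is drawn at 1 + k1 r^2 times it, then the intrinsics apply), "xyz" and "attitude" of the camera in the world. Camera axes: x right, y down, z forward; pixel columns grow to the right and rows downward; lengths in mm; the calibration is good to about 2 mm. A picture is of the moment at which its call begins. There is no depth.
- ctrl.job_done(): hands the job in, once; it reports no verdict.
Trained networks look in the newest picture that a camera, given by its name, has taken for a name from the list of things; names that differ only in an ending like _2 or _b are one class to them, and where a whole thing is asked for, a point or a joint stands for the part that bears it (a point fixed in the world has none). Each returns a list of dicts, best first, with "score" (0 to 1); they miss things now and then, are a little off and sometimes report something else, mostly with a low value. They report only what shows in the picture. A call takes as long as a camera call.
- finder.boxes_of(camera, name): "location" ([column, row] as shares, 0 to 1, of the picture: columns of its width, rows of its height, amid what is visible of it).
- finder.silhouettes(camera, name): "region" (400x640 bool, what is visible of it) and "location" ([column, row] as shares, 0 to 1, of the picture: columns of its width, rows of its height, amid what is visible of it).
- finder.mark_of(camera, name): "location" ([column, row] as shares, 0 to 1, of the picture: columns of its width, rows of its height: a listed point, or the origin of a listed thing).
The state is a dict: "time_s": time; "joints": joint angles; "joint_vel": joint speeds; "joint_torque": joint torques, N m; "tcp_pos": TCP position; "orientation": TCP orientation; "wrist_force": force on the tool from outside, world axes, zero at the start; "moment": the same for the moment, N m; "grip_width": finger opening in mm.
Only numpy, scipy, OpenCV 4.12 (cv2) and the standard library are available. Lean on these libraries where they do the work, as an engineer would, in place of code of your own. Each camera call takes 0.05 s, during which the arm holds its last target. There are 200 camera calls.

### The job

Take the green cover off its pins on the air manifold and lay it flat on the rubber mat, lengthwise along the mat; then release every nozzle that is plugged into the manifold (press the black ring of its fitting down while pulling the nozzle out) and put them all in the grey tray, wholly inside its walls. Then put the cover back fully home on its pins, lying flat on the posts. Do not knock over or shove the other things on the bench.

Things in the scene. Friction and masses are not known exactly. Their poses are not given: they have to be found in the camera images.
- manifold: Fixed air manifold: bed 100 (x) x 260 (y) x 12 mm; four brass fittings (36 mm outside, 25 mm bore) at x = 0, y = -75, -25, 25, 75 mm (no. 1 to 4), bore floor at z = 12 mm, top of the black ring at z = 46 mm when up. At y = +-115 mm posts 80 (x) x 20 (y) mm, top at z = 95 mm, each with a pointed steel pin 8 mm thick, 10 mm high at x = 0. Origin: centre of its underside, z up.
- cover: Green sheet cover 90 (x) x 262 (y) x 5 mm, about 250 g; two 12 mm holes at y = +-115 mm drop over the manifold's pins, either way round. It starts seated, lying on the post tops over the fittings. Origin: centre of its underside. Handle: aluminium bar along y above the middle, 14 mm wide (x), 80 mm long, 23 to 37 mm above the origin, on legs at y = +-34 mm.
- tray: Grey plastic open tray, fixed, 240 (x) x 180 (y) x 40 mm, walls and floor 4 mm, empty at the start. Origin: centre of its underside. It is on one side of the manifold, the mat on the other; which is which varies.
- mat: Black rubber mat, fixed, flat, 300 (x) x 160 (y) x 4 mm, empty at the start. Origin: centre of its underside.
- nozzle1: Blow nozzle 1, maybe absent: rigid aluminium tube 16 mm thick, 75 mm long, with a flat foot flange (23 mm wide, 4 mm thick) and, over the top 13 mm, a brass cone; 50 g, centre of mass about 32 mm up. Origin: centre of the foot's underside, z along the tube to the tip. Starts plugged foot down in fitting 1, on the bore floor. Can stand on its foot.
- nozzle1_tip (a point): Tip of nozzle 1, 75 mm from its origin along z.
- collet1 (a joint): Black release ring (collet; 40 mm wide, 26 mm hole) of fitting 1: m of travel, 0 up, 0.006 fully down. Sprung, 5 N to start, 8.5 N at the end. Jaws inside hold the nozzle's flange down until the ring is over 3 mm down; once the nozzle has risen 9 mm the ring may be let go. Fingertips either side of the tube can press the ring, close on the tube, and lift: the ring follows them up.
- nozzle2: Blow nozzle 2, maybe absent: rigid aluminium tube 16 mm thick, 75 mm long, with a flat foot flange (23 mm wide, 4 mm thick) and, over the top 13 mm, a brass cone; 50 g, centre of mass about 32 mm up. Origin: centre of the foot's underside, z along the tube to the tip. Starts plugged foot down in fitting 2, on the bore floor. Can stand on its foot.
- nozzle2_tip (a point): Tip of nozzle 2, 75 mm from its origin along z.
- collet2 (a joint): Black release ring (collet; 40 mm wide, 26 mm hole) of fitting 2: m of travel, 0 up, 0.006 fully down. Sprung, 5 N to start, 8.5 N at the end. Jaws inside hold the nozzle's flange down until the ring is over 3 mm down; once the nozzle has risen 9 mm the ring may be let go. Fingertips either side of the tube can press the ring, close on the tube, and lift: the ring follows them up.
- nozzle3: Blow nozzle 3, maybe absent: rigid aluminium tube 16 mm thick, 75 mm long, with a flat foot flange (23 mm wide, 4 mm thick) and, over the top 13 mm, a brass cone; 50 g, centre of mass about 32 mm up. Origin: centre of the foot's underside, z along the tube to the tip. Starts plugged foot down in fitting 3, on the bore floor. Can stand on its foot.
- nozzle3_tip (a point): Tip of nozzle 3, 75 mm from its origin along z.
- collet3 (a joint): Black release ring (collet; 40 mm wide, 26 mm hole) of fitting 3: m of travel, 0 up, 0.006 fully down. Sprung, 5 N to start, 8.5 N at the end. Jaws inside hold the nozzle's flange down until the ring is over 3 mm down; once the nozzle has risen 9 mm the ring may be let go. Fingertips either side of the tube can press the ring, close on the tube, and lift: the ring follows them up.
- nozzle4: Blow nozzle 4, maybe absent: rigid aluminium tube 16 mm thick, 75 mm long, with a flat foot flange (23 mm wide, 4 mm thick) and, over the top 13 mm, a brass cone; 50 g, centre of mass about 32 mm up. Origin: centre of the foot's underside, z along the tube to the tip. Starts plugged foot down in fitting 4, on the bore floor. Can stand on its foot.
- nozzle4_tip (a point): Tip of nozzle 4, 75 mm from its origin along z.
- collet4 (a joint): Black release ring (collet; 40 mm wide, 26 mm hole) of fitting 4: m of travel, 0 up, 0.006 fully down. Sprung, 5 N to start, 8.5 N at the end. Jaws inside hold the nozzle's flange down until the ring is over 3 mm down; once the nozzle has risen 9 mm the ring may be let go. Fingertips either side of the tube can press the ring, close on the tube, and lift: the ring follows them up.
- oil: Clear plastic oil bottle, 54 mm wide, 130 mm high. Bystander, to be left where it is.
- jar: Amber glass jar, 60 mm wide, 70 mm high. Bystander, to be left where it is.
- can: Steel can, 66 mm wide, 90 mm high. Bystander, to be left where it is.
- driver: Screwdriver lying down, along its x axis. Bystander, to be left where it is.
- wrench: Wrench lying down, along its x axis. Bystander, to be left where it is.
- hammer: Hammer lying down, along its x axis. Bystander, to be left where it is.
- stock: Cardboard box 100 x 60 x 40 mm. Bystander, to be left where it is.

How it is judged (in metres and radians):
On the way, in this order (a step that is already met when the one before it is completed fails the run):
1. the cover lies flat and lengthwise on the mat, let go (angle between the y axis of cover and the x axis of mat, either way round below 0.4 rad and horizontal distance between cover and mat below 0.06 m and angle between cover's own z axis and vertical below 0.05 rad and z of cover in the frame of mat below 0.009 m and contact force between cover and the fingers below 0.1 N), for 0.2 s.
2. every nozzle is out of the manifold and lies or stands in the tray (x of nozzle1 in the frame of tray between -0.116 and 0.116 m and y of nozzle1 in the frame of tray between -0.086 and 0.086 m and x of nozzle1_tip in the frame of tray between -0.116 and 0.116 m and y of nozzle1_tip in the frame of tray between -0.086 and 0.086 m and z of nozzle1 in the frame of tray between 0 and 0.045 m and linear speed of each of nozzle1, nozzle2, nozzle3, nozzle4 below 0.03 m/s and x of nozzle2 in the frame of tray between -0.116 and 0.116 m and y of nozzle2 in the frame of tray between -0.086 and 0.086 m and x of nozzle2_tip in the frame of tray between -0.116 and 0.116 m and y of nozzle2_tip in the frame of tray between -0.086 and 0.086 m and z of nozzle2 in the frame of tray between 0 and 0.045 m and x of nozzle3 in the frame of tray between -0.116 and 0.116 m and y of nozzle3 in the frame of tray between -0.086 and 0.086 m and x of nozzle3_tip in the frame of tray between -0.116 and 0.116 m and y of nozzle3_tip in the frame of tray between -0.086 and 0.086 m and z of nozzle3 in the frame of tray between 0 and 0.045 m and x of nozzle4 in the frame of tray between -0.116 and 0.116 m and y of nozzle4 in the frame of tray between -0.086 and 0.086 m and x of nozzle4_tip in the frame of tray between -0.116 and 0.116 m and y of nozzle4_tip in the frame of tray between -0.086 and 0.086 m and z of nozzle4 in the frame of tray between 0 and 0.045 m), for 0.2 s.
At the end, for the whole second after the job is handed in: The cover is on its pins, flat on the posts (centre within 4 mm, height within 3 mm, tilt under 0.025 rad, aligned within 0.05 rad); every nozzle present is in the tray, foot and tip within its inner walls, foot under 45 mm above its underside; all at rest (all of step 2 and horizontal distance between cover and manifold below 0.004 m and angle between cover's own z axis and vertical below 0.025 rad and z of cover in the frame of manifold between 0.092 and 0.098 m and angle between the y axis of cover and the y axis of manifold, either way round below 0.05 rad and linear speed of cover below 0.02 m/s); the robot touches nothing.
It fails at once if a bystander on the bench is shoved more than 5 cm (distance of any of oil, jar, can, driver, wrench, hammer, stock from where it was at the start of the episode above 0.05 m).
It fails at once if the oil bottle, jar or can is knocked over (angle between any of oil, jar, can's own z axis and vertical above 0.7 rad).
Of nozzle1, nozzle2, nozzle3, nozzle4 only 3 to 4 are there at a start; the rules pass over those that are not, and their reading is None.
At some moment in a run one of cover may be knocked a few centimetres aside while the robot is not near it.
Once in a run the grip may slacken for a moment while it holds something.
It also fails if it takes over 208 s, if anything falls off the work surface, if the arm or the gripper's body presses on something with over 40 N, if the wrist force passes 120 N, or if a joint passes its speed limit or range.

## Working session

There is one attempt and no reset: what is moved stays moved. The work goes in short steps, Python scripts to look and compute and a tool call to move; the robot and the scene stay as the last step left them, time stands still between calls to the robot, and variables do not carry over. Pictures are saved under pics/ and viewed, about 12 in all and at most 16, crops included, and the job is handed in when it is done.

Besides the shell and the picture viewer there is one more tool, called after ">>>" by a JSON object that holds its "fn" and its "kwargs". step_arm: Moves the arm, as the interface text tells. Shift numbers are shares of 0.1 m and turn numbers shares of 90 degrees, none past 1 either way. Its arguments: {"type":"object","properties":{"moves":{"type":"array"}},"required":["moves"]}

```bash
mkdir -p pics
cat > h.py <<'E'
import numpy as np, cv2
from scipy.spatial.transform import Rotation as R
from bench import ctrl, imaging, finder
def cam(n):
    c=imaging.capture(n); return c
def K(c):
    f=200/np.tan(np.radians(c['vfov'])/2); return np.array([[f,0,c['cx']],[0,f,c['cy']],[0,0,1.]])
def RT(c):
    a=np.array(c['attitude']); 
    return (a if a.shape==(3,3) else R.from_euler('xyz',a).as_matrix()), np.array(c['xyz'],float)
def px2w(c,uv,z):
    uv=np.atleast_2d(np.array(uv,float)); 
    p=cv2.undistortPoints(uv[:,None],K(c),np.array([c['k1'],0,0,0,0.]))[:,0]
    Rm,t=RT(c); d=np.c_[p,np.ones(len(p))]@Rm.T
    return t+d*((z-t[2])/d[:,2])[:,None]
def w2px(c,P):
    Rm,t=RT(c); q=(np.atleast_2d(P)-t)@Rm
    return cv2.projectPoints(q[:,None],np.zeros(3),np.zeros(3),K(c),np.array([c['k1'],0,0,0,0.]))[0][:,0]
def save(c,n,roi=None,s=1):
    im=c['frame'][:,:,::-1]
    if roi: im=im[roi[1]:roi[3],roi[0]:roi[2]]
    cv2.imwrite('pics/'+n,cv2.resize(im,None,fx=s,fy=s,interpolation=cv2.INTER_CUBIC))
def loc(r): return np.array(r['location'])*[640,400]
E
python3 - <<'E'
from h import *
np.set_printoptions(precision=1,suppress=True)
print(ctrl.get_obs())
for n in['top','side']:
    c=cam(n); save(c,n+'0.png'); print(n,{k:v for k,v in c.items() if k!='frame'})
    for o,z in[('manifold',0),('cover',95),('tray',0),('mat',0),('oil',0),('jar',0),('can',0),('hammer',0),('wrench',0),('driver',0),('stock',0)]:
        for r in finder.mark_of(n,o)[:2]: print(o,round(r['score'],2),loc(r),px2w(c,loc(r),z))
E
```

```text
{'time_s': 0.0, 'joints': array([ 1.1,  0.4, -0. ,  1.6,  0. ,  1.1, -0.1]), 'joint_vel': array([ 0., -0.,  0., -0., -0., -0., -0.]), 'joint_torque': array([  0. , -60.1,   0.7, -29.9,   0. ,   0. ,  -0. ]), 'tcp_pos': array([ 223.4, -583.2,  230.4]), 'orientation': array([-3.1,  0. ,  0.4]), 'wrist_force': array([-0.3,  0.1, -0.6]), 'moment': array([0., 0., 0.]), 'grip_width': 85.5216655220275}
top {'vfov': 43.95175144396544, 'cx': 317.2346158014857, 'cy': 195.88978855188867, 'k1': -0.045176195091843445, 'xyz': array([ 413.9,   29.9, 1587.1]), 'attitude': array([-3. , -0. , -1.6])}
manifold 0.83 [323.4 194.8] [[564.8  -2.6   0. ]]
cover 0.77 [323.1 190.7] [[568.3   0.3  95. ]]
tray 0.97 [222.8 212.7] [[508.5 320.4   0. ]]
mat 0.74 [415.4 206.7] [[ 525.3 -298.8    0. ]]
oil 0.81 [366.9 136.7] [[ 754.5 -145.5    0. ]]
jar 0.55 [278.7 139.5] [[745.9 141.6   0. ]]
can 0.67 [329.1 136.3] [[756.  -22.2   0. ]]
hammer 0.65 [326.6 134.7] [[761.5 -14.1   0. ]]
wrench 0.62 [229.7 144.8] [[729.2 300.9   0. ]]
driver 0.85 [317.7 246.4] [[399.7  16.5   0. ]]
stock 0.77 [208.4 264.9] [[342.4 364.3   0. ]]
side {'vfov': 45.784645755651695, 'cx': 315.35669354661513, 'cy': 202.4566905864652, 'k1': -0.14255028706560566, 'xyz': array([ 252.7, 1027.4, 1044. ]), 'attitude': array([-2.3, -0. , -2.8])}
manifold 0.67 [316.7 228.5] [[563.5   5.5   0. ]]
manifold 0.56 [302.2 314. ] [[503.3 327.3   0. ]]
cover 0.69 [318.4 204. ] [[561.9  -4.5  95. ]]
tray 0.91 [301.5 312.1] [[507.  322.1   0. ]]
oil 0.84 [274.1 193.4] [[ 753.3 -113.9    0. ]]
jar 0.94 [243.8 245.3] [[752.8 143.3   0. ]]
can 0.64 [264.1 213.3] [[747.9  -9.7   0. ]]
hammer 0.7 [290.5 165.8] [[ 753.1 -279.3    0. ]]
wrench 0.68 [224.9 283.9] [[743.  297.9   0. ]]
wrench 0.51 [274.4 193. ] [[ 753.3 -116.1    0. ]]
driver 0.79 [364.7 241.1] [[406.6  13.5   0. ]]
stock 0.72 [365.  342.1] [[324.2 361.7   0. ]]
```

View pics/top0.png

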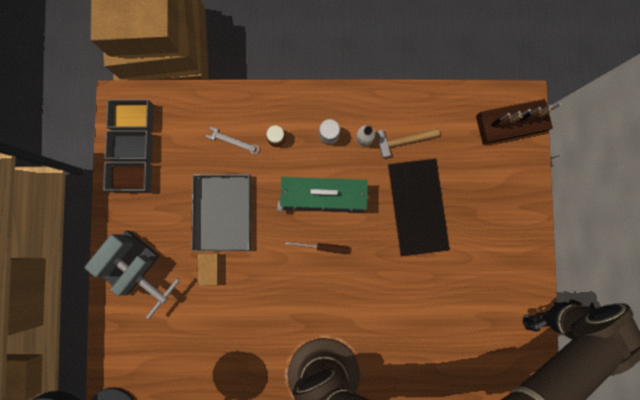

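View pics/side0.png

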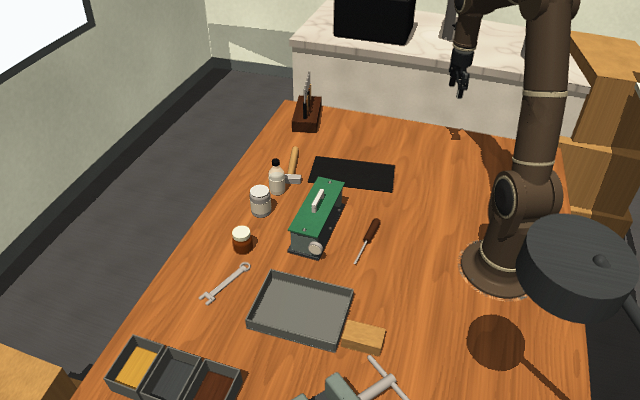

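Top: cover (280–368, 177–211) with handle at (324,192). Mat is at (419,207), on the −y side and slightly rotated; tray is at (222,212), on the +y side. Next I measure the cover, handle and mat more precisely.

```bash
cat >> h.py <<'E'
def rect(c,m,z):
    cs=max(cv2.findContours(m.astype(np.uint8),0,1)[0],key=cv2.contourArea)[:,0].astype(float)
    w=px2w(c,cs,z)[:,:2].astype(np.float32); (x,y),(a,b),t=cv2.minAreaRect(w)
    if a<b: t+=90; a,b=b,a
    t=(t+90)%180-90   # world angle of long axis
    return np.array([x,y]),(a,b),t
def green(c):
    f=c['frame'].astype(int); return (f[:,:,1]>f[:,:,0]+25)&(f[:,:,1]>f[:,:,2]+10)
def plan(x,y,z,yaw):
    "shift in tool axes (units of 0.1 m) and wz share of 90deg"
    o=ctrl.get_obs(); Rm=R.from_euler('xyz',o['orientation']); p=np.array([x,y,z])-o['tcp_pos']
    T=R.from_euler('xyz',[np.pi,0,np.radians(yaw)])
    rv=(Rm.inv()*T).as_rotvec()
    print('shift',np.round(Rm.inv().apply(p)/100,3),'turn',np.round(rv/(np.pi/2),3),'ypr',np.degrees(o['orientation']).round(1),'tcp',o['tcp_pos'].round(1))
E
python3 - <<'E'
from h import *
np.set_printoptions(precision=2,suppress=True)
c=cam('top'); m=green(c); print('cover',rect(c,m,100))
f=c['frame'].astype(int); h=(f.min(2)>110); h[:180]=0;h[205:]=0;h[:,:300]=0;h[:,345:]=0
print('handle',rect(c,h,132)); 
for o,z in[('mat',4),('tray',40),('hammer',10),('driver',10),('cover',100)]:
    r=finder.silhouettes('top',o)
    if r: print(o,r[0]['score'],rect(c,r[0]['region'],z))
c=cam('side'); print('side cover',rect(c,green(c),100))
f=c['frame'].astype(int); h=(f.min(2)>130); h[:186]=0;h[216:]=0;h[:,:304]=0;h[:,332:]=0
print('handle',rect(c,h,132)); plan(566,0,200,180)
E
```

```text
cover (array([560.91,  -0.55]), (259.5201721191406, 88.24193572998047), 87.62852478027344)
handle (array([562.28,  -0.17]), (79.9170913696289, 14.210101127624512), 85.95267486572266)
mat 0.67 (array([ 526.4 , -307.23]), (300.9961242675781, 158.25607299804688), 6.944304943084717)
tray 0.66 (array([509.14, 318.36]), (244.67921447753906, 187.19810485839844), 0.38296782970428467)
hammer 0.97 (array([ 731.59, -278.42]), (202.41575622558594, 85.4505615234375), 89.97225189208984)
driver 0.87 (array([396.47, -21.  ]), (118.56488800048828, 25.780590057373047), 83.40205383300781)
cover 0.9 (array([564.  ,  -1.42]), (262.1722717285156, 94.86148834228516), 87.80774688720703)
side cover (array([562.56,   4.72]), (266.37567138671875, 89.99446868896484), 87.71190643310547)
handle (array([561.57,  19.58]), (106.78207397460938, 15.97604751586914), -87.82671999931335)
shift [ 5.29 -4.23  0.31] turn [ 0.    0.   -1.77] ypr [180.  -0.  21.] tcp [ 223.6 -583.7  231.3]
```

>>> {"fn": "step_arm", "kwargs": {"moves": [{"dx": 0.375,"dy": -0.3,"dz": 0.02,"fingers": 55},{"dx": 0.375,"dy": -0.3,"dz": 0.02},{"dx": 0.375,"dy": -0.3,"dz": 0.02},{"dx": 0.375,"dy": -0.3,"dz": 0.02},{"dx": 0.375,"dy": -0.3,"dz": 0.02},{"dx": 0.375,"dy": -0.3,"dz": 0.02},{"dx": 0.375,"dy": -0.3,"dz": 0.02},{"dx": 0.375,"dy": -0.3,"dz": 0.02},{"dx": 0.375,"dy": -0.3,"dz": 0.02},{"dx": 0.375,"dy": -0.3,"dz": 0.02}]}}

```text
schema error: expected keys fingers, dx, dy, dz, wx, wy, wz
```

>>> {"fn": "step_arm", "kwargs": {"moves": [{"wz": -0.093},{"wz": -0.093},{"wz": -0.093},{"wz": -0.093},{"wz": -0.093},{"wz": -0.093},{"wz": -0.093},{"wz": -0.093},{},{}]}}

```text
schema error: expected keys fingers, dx, dy, dz, wx, wy, wz
```

```bash
python3 -c "
from h import *
plan(562,0,160,87.7);print(ctrl.get_obs()['joints'],ctrl.get_obs()['grip_width'])"
```

```text
shift [ 5.248 -4.24   0.713] turn [ 0.     0.    -0.742] ypr [180.  -0.  21.] tcp [ 223.6 -583.7  231.3]
[ 1.1367931   0.41109865 -0.01269505  1.59618602  0.0056006   1.13430613
 -0.08221904] 85.38738307285466
```

All keys are required.

>>> {"fn": "step_arm", "kwargs": {"moves": [{"fingers": 55,"dx": 0.375,"dy": -0.3,"dz": 0.02,"wx": 0,"wy": 0,"wz": 0},{"fingers": 55,"dx": 0.375,"dy": -0.3,"dz": 0.02,"wx": 0,"wy": 0,"wz": 0},{"fingers": 55,"dx": 0.375,"dy": -0.3,"dz": 0.02,"wx": 0,"wy": 0,"wz": 0},{"fingers": 55,"dx": 0.375,"dy": -0.3,"dz": 0.02,"wx": 0,"wy": 0,"wz": 0},{"fingers": 55,"dx": 0.375,"dy": -0.3,"dz": 0.02,"wx": 0,"wy": 0,"wz": 0},{"fingers": 55,"dx": 0.375,"dy": -0.3,"dz": 0.02,"wx": 0,"wy": 0,"wz": 0},{"fingers": 55,"dx": 0.375,"dy": -0.3,"dz": 0.02,"wx": 0,"wy": 0,"wz": 0},{"fingers": 55,"dx": 0.375,"dy": -0.3,"dz": 0.02,"wx": 0,"wy": 0,"wz": 0},{"fingers": 55,"dx": 0.375,"dy": -0.3,"dz": 0.02,"wx": 0,"wy": 0,"wz": 0},{"fingers": 55,"dx": 0.375,"dy": -0.3,"dz": 0.02,"wx": 0,"wy": 0,"wz": 0}]}}

```text
time_s: 2.55
tcp_pos: [472.1, -163.6, 210.3]
orientation: [3.134, 0.0, 0.35]
wrist_force: [0.4, -0.4, 1.6]
grip_width: 46.7
```

>>> {"fn": "step_arm", "kwargs": {"moves": [{"fingers": 55,"dx": 0,"dy": 0,"dz": 0,"wx": 0,"wy": 0,"wz": -0.093},{"fingers": 55,"dx": 0,"dy": 0,"dz": 0,"wx": 0,"wy": 0,"wz": -0.093},{"fingers": 55,"dx": 0,"dy": 0,"dz": 0,"wx": 0,"wy": 0,"wz": -0.093},{"fingers": 55,"dx": 0,"dy": 0,"dz": 0,"wx": 0,"wy": 0,"wz": -0.093},{"fingers": 55,"dx": 0,"dy": 0,"dz": 0,"wx": 0,"wy": 0,"wz": -0.093},{"fingers": 55,"dx": 0,"dy": 0,"dz": 0,"wx": 0,"wy": 0,"wz": -0.093},{"fingers": 55,"dx": 0,"dy": 0,"dz": 0,"wx": 0,"wy": 0,"wz": -0.093},{"fingers": 55,"dx": 0,"dy": 0,"dz": 0,"wx": 0,"wy": 0,"wz": -0.093}]}}

```text
time_s: 3.35
tcp_pos: [477.2, -152.5, 211.3]
orientation: [3.135, 0.005, 1.553]
wrist_force: [0.4, 0.0, 0.8]
grip_width: 46.9
```

```bash
python3 -c "
from h import *
plan(562,0,160,87.7);print(ctrl.get_obs()['joints'],ctrl.get_obs()['grip_width'])"
```

```text
shift [1.543 0.817 0.511] turn [0.004 0.003 0.014] ypr [179.6   0.3  89. ] tcp [ 477.2 -152.5  211.3]
[ 0.6094444   0.25401636 -0.47122412  1.89759851  0.13987583  1.01373201
  0.05971111] 46.94379304877905
```

>>> {"fn": "step_arm", "kwargs": {"moves": [{"fingers": 55,"dx": 0.31,"dy": 0.165,"dz": 0.06,"wx": 0,"wy": 0,"wz": 0.01},{"fingers": 55,"dx": 0.31,"dy": 0.165,"dz": 0.06,"wx": 0,"wy": 0,"wz": 0},{"fingers": 55,"dx": 0.31,"dy": 0.165,"dz": 0.06,"wx": 0,"wy": 0,"wz": 0},{"fingers": 55,"dx": 0.31,"dy": 0.165,"dz": 0.06,"wx": 0,"wy": 0,"wz": 0},{"fingers": 55,"dx": 0.2,"dy": 0.12,"dz": 0.06,"wx": 0,"wy": 0,"wz": 0},{"fingers": 55,"dx": 0,"dy": 0,"dz": 0,"wx": 0,"wy": 0,"wz": 0}]}}

```text
time_s: 3.95
tcp_pos: [562.5, -8.8, 180.7]
orientation: [3.132, 0.006, 1.538]
wrist_force: [-0.9, 0.0, 1.0]
grip_width: 47.0
```

```bash
python3 -c "
from h import *
plan(562,0,108,87.7)
c=cam('side');save(c,'s1.png',(230,120,400,300),3)"
```

```text
shift [ 0.093 -0.014  0.727] turn [0.006 0.004 0.005] ypr [179.5   0.4  88.1] tcp [562.5  -8.8 180.7]
```

View pics/s1.png

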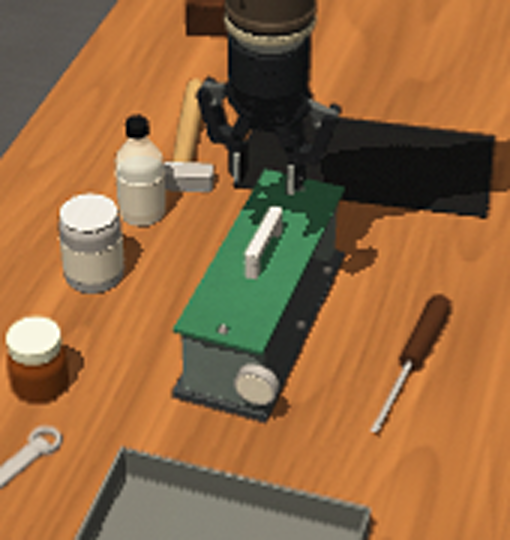

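The fingers line up with the handle across x, and the tool sits high over the cover. Descending.

>>> {"fn": "step_arm", "kwargs": {"moves": [{"fingers": 55,"dx": 0.09,"dy": -0.01,"dz": 0.1,"wx": 0.006,"wy": 0.004,"wz": 0.005},{"fingers": 55,"dx": 0,"dy": 0,"dz": 0.2,"wx": 0,"wy": 0,"wz": 0},{"fingers": 55,"dx": 0,"dy": 0,"dz": 0.2,"wx": 0,"wy": 0,"wz": 0},{"fingers": 55,"dx": 0,"dy": 0,"dz": 0.15,"wx": 0,"wy": 0,"wz": 0},{"fingers": 55,"dx": 0,"dy": 0,"dz": 0,"wx": 0,"wy": 0,"wz": 0},{"fingers": 55,"dx": 0,"dy": 0,"dz": 0,"wx": 0,"wy": 0,"wz": 0}]}}

```text
time_s: 4.6
tcp_pos: [559.3, -5.9, 113.1]
orientation: [-3.139, 0.002, 1.519]
wrist_force: [0.2, 0.2, 0.0]
grip_width: 47.0
```

```bash
python3 -c "
from h import *
plan(562,0,108,87.7)"
```

```text
shift [0.06  0.024 0.051] turn [-0.001  0.002 -0.007] ypr [-1.799e+02  1.000e-01  8.700e+01] tcp [559.3  -5.9 113.1]
```

>>> {"fn": "step_arm", "kwargs": {"moves": [{"fingers": 55,"dx": 0.06,"dy": 0.025,"dz": 0.05,"wx": 0,"wy": 0.002,"wz": -0.007},{"fingers": 55,"dx": 0,"dy": 0,"dz": 0,"wx": 0,"wy": 0,"wz": 0},{"fingers": 10,"dx": 0,"dy": 0,"dz": 0,"wx": 0,"wy": 0,"wz": 0},{"fingers": 0,"dx": 0,"dy": 0,"dz": 0,"wx": 0,"wy": 0,"wz": 0},{"fingers": 0,"dx": 0,"dy": 0,"dz": 0,"wx": 0,"wy": 0,"wz": 0},{"fingers": 0,"dx": 0,"dy": 0,"dz": 0,"wx": 0,"wy": 0,"wz": 0},{"fingers": 0,"dx": 0,"dy": 0,"dz": 0,"wx": 0,"wy": 0,"wz": 0},{"fingers": 0,"dx": 0,"dy": 0,"dz": 0,"wx": 0,"wy": 0,"wz": 0}]}}

```text
time_s: 5.4
tcp_pos: [563.3, -0.2, 110.2]
orientation: [3.14, -0.001, 1.529]
wrist_force: [0.5, -0.2, 0.5]
grip_width: 12.8
```

```bash
python3 -c "
from h import *
plan(562,0,108,87.7);o=ctrl.get_obs();print(o['grip_width'],o['wrist_force'],o['moment'],o['orientation'])"
```

```text
shift [ 0.002 -0.014  0.022] turn [ 0.001 -0.001 -0.001] ypr [179.9  -0.   87.6] tcp [ 5.633e+02 -2.000e-01  1.102e+02]
12.78996160416538 [ 0.51517047 -0.23134867  0.50138225] [ 0.02869155  0.02108776 -0.00490632] [ 3.14034155e+00 -8.41157705e-04  1.52944135e+00]
```

>>> {"fn": "step_arm", "kwargs": {"moves": [{"fingers": 0,"dx": 0,"dy": 0,"dz": -0.05,"wx": 0,"wy": 0,"wz": 0},{"fingers": 0,"dx": 0,"dy": 0,"dz": -0.1,"wx": 0,"wy": 0,"wz": 0},{"fingers": 0,"dx": 0,"dy": 0,"dz": -0.15,"wx": 0,"wy": 0,"wz": 0},{"fingers": 0,"dx": 0,"dy": 0,"dz": -0.2,"wx": 0,"wy": 0,"wz": 0},{"fingers": 0,"dx": 0,"dy": 0,"dz": -0.2,"wx": 0,"wy": 0,"wz": 0},{"fingers": 0,"dx": 0,"dy": 0,"dz": -0.15,"wx": 0,"wy": 0,"wz": 0},{"fingers": 0,"dx": 0,"dy": 0,"dz": 0,"wx": 0,"wy": 0,"wz": 0},{"fingers": 0,"dx": 0,"dy": 0,"dz": 0,"wx": 0,"wy": 0,"wz": 0}]}}

```text
time_s: 6.2
tcp_pos: [562.5, -0.2, 201.4]
orientation: [3.141, -0.001, 1.53]
wrist_force: [-0.8, 0.2, -2.7]
grip_width: 13.0
```

```bash
python3 -c "
from h import *
plan(526,-307,160,87.6);o=ctrl.get_obs();print(o['grip_width'],o['wrist_force'],o['moment'],o['orientation'])
c=cam('side');save(c,'s2.png',(230,80,420,300),2.7)"
```

```text
shift [-3.081 -0.24   0.411] turn [ 0.    -0.001  0.001] ypr [ 1.80e+02 -1.00e-01  8.77e+01] tcp [ 5.625e+02 -2.000e-01  2.014e+02]
13.005835472220681 [-0.80070661  0.15418901 -2.68509194] [0.00569574 0.03010985 0.01079242] [ 3.14101434e+00 -9.07939179e-04  1.53003321e+00]
```

View pics/s2.png

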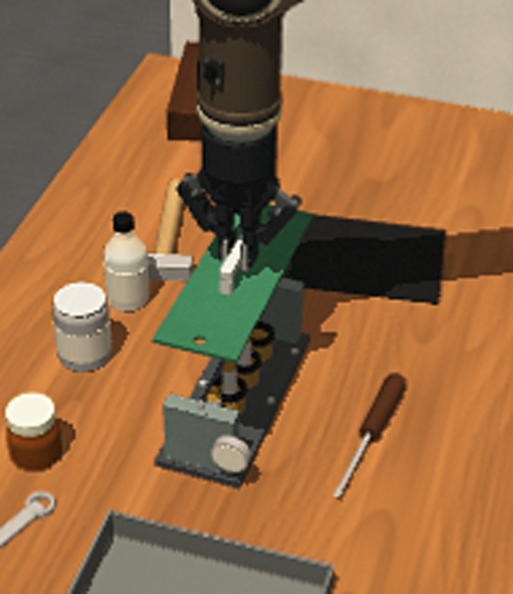

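The cover is off and held level, with the fittings visible below. Carrying it to the mat.

>>> {"fn": "step_arm", "kwargs": {"moves": [{"fingers": 0,"dx": -0.2,"dy": -0.02,"dz": 0,"wx": 0,"wy": 0,"wz": 0},{"fingers": 0,"dx": -0.35,"dy": -0.03,"dz": 0,"wx": 0,"wy": 0,"wz": 0},{"fingers": 0,"dx": -0.4,"dy": -0.03,"dz": 0,"wx": 0,"wy": 0,"wz": 0},{"fingers": 0,"dx": -0.4,"dy": -0.03,"dz": 0,"wx": 0,"wy": 0,"wz": 0},{"fingers": 0,"dx": -0.4,"dy": -0.03,"dz": 0,"wx": 0,"wy": 0,"wz": 0},{"fingers": 0,"dx": -0.4,"dy": -0.03,"dz": 0,"wx": 0,"wy": 0,"wz": 0},{"fingers": 0,"dx": -0.4,"dy": -0.03,"dz": 0,"wx": 0,"wy": 0,"wz": 0},{"fingers": 0,"dx": -0.3,"dy": -0.03,"dz": 0,"wx": 0,"wy": 0,"wz": 0},{"fingers": 0,"dx": -0.15,"dy": -0.03,"dz": 0,"wx": 0,"wy": 0,"wz": 0},{"fingers": 0,"dx": 0,"dy": 0,"dz": 0,"wx": 0,"wy": 0,"wz": 0}]}}

```text
time_s: 7.25
tcp_pos: [519.2, -306.4, 189.8]
orientation: [-3.129, -0.008, 1.536]
wrist_force: [-0.0, -0.3, -2.9]
grip_width: 12.4
```

>>> {"fn": "step_arm", "kwargs": {"moves": [{"fingers": 0,"dx": 0,"dy": 0,"dz": 0,"wx": 0,"wy": 0,"wz": 0.06},{"fingers": 0,"dx": 0,"dy": 0,"dz": 0,"wx": 0,"wy": 0,"wz": 0.09},{"fingers": 0,"dx": 0,"dy": 0,"dz": 0,"wx": 0,"wy": 0,"wz": 0.09},{"fingers": 0,"dx": 0,"dy": 0,"dz": 0,"wx": 0,"wy": 0,"wz": 0.09},{"fingers": 0,"dx": 0,"dy": 0,"dz": 0,"wx": 0,"wy": 0,"wz": 0.09},{"fingers": 0,"dx": 0,"dy": 0,"dz": 0,"wx": 0,"wy": 0,"wz": 0.09},{"fingers": 0,"dx": 0,"dy": 0,"dz": 0,"wx": 0,"wy": 0,"wz": 0.09},{"fingers": 0,"dx": 0,"dy": 0,"dz": 0,"wx": 0,"wy": 0,"wz": 0.09},{"fingers": 0,"dx": 0,"dy": 0,"dz": 0,"wx": 0,"wy": 0,"wz": 0.09},{"fingers": 0,"dx": 0,"dy": 0,"dz": 0,"wx": 0,"wy": 0,"wz": 0}]}}

```text
time_s: 8.25
tcp_pos: [523.8, -280.5, 185.1]
orientation: [-3.114, 0.01, 0.286]
wrist_force: [0.7, 0.2, -2.3]
grip_width: 12.9
```

```bash
python3 -c "
from h import *
plan(526,-307,60,7);o=ctrl.get_obs();print(o['grip_width'],o['wrist_force'],o['moment'],o['joints'])
c=cam('top');print(rect(c,green(c),140))"
```

```text
shift [-0.041  0.296  1.244] turn [-0.017  0.008  0.104] ypr [-178.4    0.6   16.4] tcp [ 523.8 -280.5  185.1]
12.885834952555308 [ 0.71923746  0.17586074 -2.31430672] [-0.04005122 -0.03698087 -0.01312339] [ 0.53420174  0.42333366 -0.15480129  1.69628421  0.05499121  1.05227285
 -0.92101126]
(array([ 524.84637451, -287.73843384]), (267.381591796875, 92.26595306396484), 15.991082191467285)
```

>>> {"fn": "step_arm", "kwargs": {"moves": [{"fingers": 0,"dx": -0.04,"dy": 0.2,"dz": 0.1,"wx": -0.017,"wy": 0.008,"wz": 0.06},{"fingers": 0,"dx": 0,"dy": 0.1,"dz": 0.2,"wx": 0,"wy": 0,"wz": 0.045},{"fingers": 0,"dx": 0,"dy": 0,"dz": 0.25,"wx": 0,"wy": 0,"wz": 0},{"fingers": 0,"dx": 0,"dy": 0,"dz": 0.25,"wx": 0,"wy": 0,"wz": 0},{"fingers": 0,"dx": 0,"dy": 0,"dz": 0.2,"wx": 0,"wy": 0,"wz": 0},{"fingers": 0,"dx": 0,"dy": 0,"dz": 0,"wx": 0,"wy": 0,"wz": 0},{"fingers": 0,"dx": 0,"dy": 0,"dz": 0,"wx": 0,"wy": 0,"wz": 0}]}}

```text
time_s: 9.0
tcp_pos: [531.7, -302.2, 82.1]
orientation: [-3.138, -0.006, 0.159]
wrist_force: [0.1, -0.0, -2.0]
grip_width: 12.9
```

```bash
python3 -c "
from h import *
plan(526,-307,20,7);o=ctrl.get_obs();print(o['grip_width'],o['wrist_force'],o['moment'],o['joints'])"
```

```text
shift [-0.067  0.04   0.62 ] turn [-0.002 -0.004  0.023] ypr [-179.8   -0.3    9.1] tcp [ 531.7 -302.2   82.1]
12.859698954358104 [ 7.16998093e-02 -1.36699162e-03 -1.95415433e+00] [-0.01887287 -0.02894295 -0.01321008] [ 0.52506227  0.54981529 -0.11496561  1.76608852  0.07292636  0.8272393
 -1.03440489]
```

>>> {"fn": "step_arm", "kwargs": {"moves": [{"fingers": 0,"dx": -0.06,"dy": 0.04,"dz": 0.1,"wx": -0.002,"wy": -0.004,"wz": 0.02},{"fingers": 0,"dx": 0,"dy": 0,"dz": 0.15,"wx": 0,"wy": 0,"wz": 0},{"fingers": 0,"dx": 0,"dy": 0,"dz": 0.15,"wx": 0,"wy": 0,"wz": 0},{"fingers": 0,"dx": 0,"dy": 0,"dz": 0.07,"wx": 0,"wy": 0,"wz": 0},{"fingers": 0,"dx": 0,"dy": 0,"dz": 0,"wx": 0,"wy": 0,"wz": 0},{"fingers": 0,"dx": 0,"dy": 0,"dz": 0,"wx": 0,"wy": 0,"wz": 0}]}}

```text
time_s: 9.6
tcp_pos: [527.6, -307.6, 33.6]
orientation: [3.14, -0.002, 0.128]
wrist_force: [0.5, 0.2, -2.2]
grip_width: 12.7
```

```bash
python3 -c "
from h import *
plan(526,-307,20,7);o=ctrl.get_obs();print(o['grip_width'],o['wrist_force'],o['moment'])"
```

```text
shift [-0.016 -0.008  0.136] turn [ 0.001 -0.001  0.004] ypr [ 1.799e+02 -1.000e-01  7.300e+00] tcp [ 527.6 -307.6   33.6]
12.70040119644164 [ 0.496329    0.15492417 -2.21540705] [ 0.01346566  0.00649815 -0.03562531]
```

>>> {"fn": "step_arm", "kwargs": {"moves": [{"fingers": 0,"dx": 0,"dy": 0,"dz": 0.07,"wx": 0,"wy": 0,"wz": 0},{"fingers": 0,"dx": 0,"dy": 0,"dz": 0.04,"wx": 0,"wy": 0,"wz": 0},{"fingers": 0,"dx": 0,"dy": 0,"dz": 0.02,"wx": 0,"wy": 0,"wz": 0},{"fingers": 0,"dx": 0,"dy": 0,"dz": 0,"wx": 0,"wy": 0,"wz": 0}]}}

```text
time_s: 10.0
tcp_pos: [528.4, -307.9, 20.4]
orientation: [3.139, -0.004, 0.128]
wrist_force: [-0.8, -0.6, -3.1]
grip_width: 12.8
```

```bash
python3 -c "
from h import *
plan(526,-307,20,7);o=ctrl.get_obs();print(o['grip_width'],o['wrist_force'],o['moment'])"
```

```text
shift [-0.023 -0.012  0.003] turn [ 0.001 -0.002  0.004] ypr [179.9  -0.2   7.4] tcp [ 528.4 -307.9   20.4]
12.840813834097922 [-0.8074705  -0.55244645 -3.08888229] [ 0.03720228 -0.00421856 -0.0311881 ]
```

Nearly touching. Release, then rise straight up.

>>> {"fn": "step_arm", "kwargs": {"moves": [{"fingers": 0,"dx": 0,"dy": 0,"dz": 0.01,"wx": 0,"wy": 0,"wz": 0},{"fingers": 20,"dx": 0,"dy": 0,"dz": 0,"wx": 0,"wy": 0,"wz": 0},{"fingers": 55,"dx": 0,"dy": 0,"dz": 0,"wx": 0,"wy": 0,"wz": 0},{"fingers": 55,"dx": 0,"dy": 0,"dz": 0,"wx": 0,"wy": 0,"wz": 0},{"fingers": 55,"dx": 0,"dy": 0,"dz": -0.1,"wx": 0,"wy": 0,"wz": 0},{"fingers": 55,"dx": 0,"dy": 0,"dz": -0.3,"wx": 0,"wy": 0,"wz": 0},{"fingers": 55,"dx": 0,"dy": 0,"dz": -0.4,"wx": 0,"wy": 0,"wz": 0},{"fingers": 55,"dx": 0,"dy": 0,"dz": -0.4,"wx": 0,"wy": 0,"wz": 0},{"fingers": 55,"dx": 0,"dy": 0,"dz": -0.4,"wx": 0,"wy": 0,"wz": 0},{"fingers": 55,"dx": 0,"dy": 0,"dz": -0.2,"wx": 0,"wy": 0,"wz": 0}]}}

```text
time_s: 11.0
tcp_pos: [526.9, -307.0, 208.1]
orientation: [3.141, -0.003, 0.129]
wrist_force: [-0.4, 0.0, -0.3]
grip_width: 46.9
```

```bash
python3 -c "
from h import *
np.set_printoptions(precision=1,suppress=True)
c=cam('top');print(rect(c,green(c),9));save(c,'t3.png',(240,130,480,310),3)
for n in '1234':
  for r in finder.mark_of('top','nozzle%s_tip'%n)[:3]: print('top',n,round(r['score'],2),loc(r),px2w(c,loc(r),87)[0])
c=cam('side');save(c,'s3.png',(230,150,430,300),4)
for n in '1234':
  for r in finder.mark_of('side','nozzle%s_tip'%n)[:3]: print(n,round(r['score'],2),loc(r),px2w(c,loc(r),87)[0])
print('pred',w2px(c,[[563+y*.04,y,87] for y in(-75,-25,25,75)]))
plan(563,0,180,87.7)"
```

```text
(array([ 528.3, -307.9]), (262.86669921875, 91.4873275756836), 7.208543300628662)
top 2 0.64 [297.8 192.2] [564.8  77.   87. ]
top 2 0.47 [330.1 192.7] [563.  -21.3  87. ]
top 3 0.55 [315.2 193.4] [560.9  24.1  87. ]
top 4 0.65 [367.2 137.7] [ 732.7 -136.6   87. ]
top 4 0.45 [299.  191.2] [567.8  73.3  87. ]
2 0.56 [319.1 201.6] [565.7 -24.5  87. ]
3 0.5 [316.4 215.2] [555.2  36.8  87. ]
4 0.43 [311.  222.3] [561.2  71.   87. ]
pred [[325.5 191.9]
 [320.3 201.7]
 [314.8 212. ]
 [309.  222.9]]
shift [ 0.8 -3.   0.2] turn [-0.   0.  -0.9] ypr [-179.8    0.2    7.4] tcp [ 525.2 -306.1  202. ]
```

View pics/s3.png

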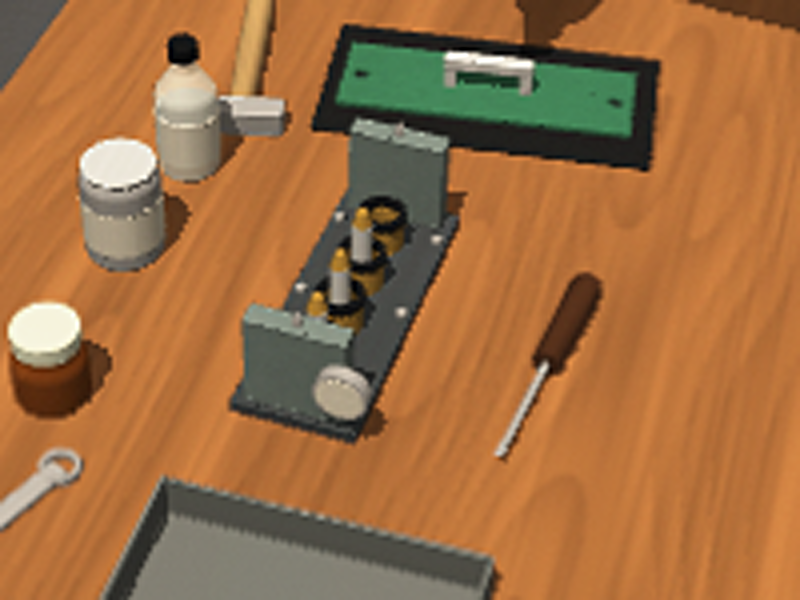

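View pics/t3.png

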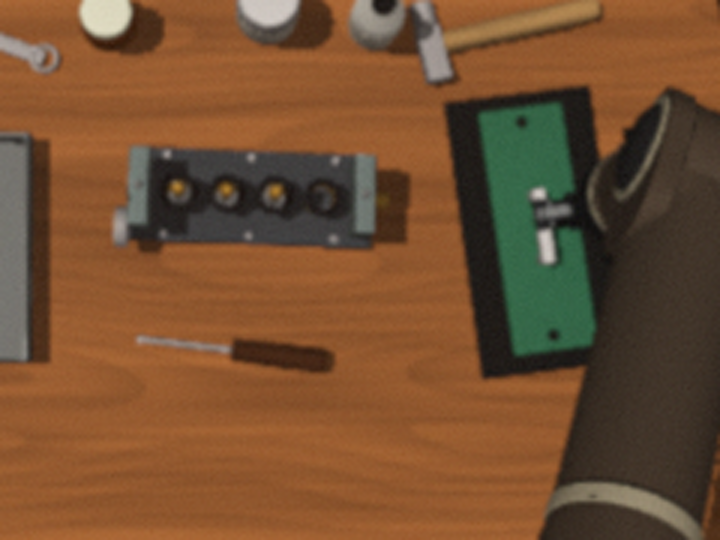

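The cover lies flat on the mat, centred on the TCP at release: (528,−308), 7.2°. Nozzles stand in fittings 2, 3 and 4. Fitting 1, at the mat end, is empty. Going to nozzle 2.

>>> {"fn": "step_arm", "kwargs": {"moves": [{"fingers": 55,"dx": 0.1,"dy": -0.39,"dz": 0,"wx": 0,"wy": 0,"wz": 0},{"fingers": 55,"dx": 0.1,"dy": -0.39,"dz": 0,"wx": 0,"wy": 0,"wz": 0},{"fingers": 55,"dx": 0.1,"dy": -0.39,"dz": 0,"wx": 0,"wy": 0,"wz": 0},{"fingers": 55,"dx": 0.1,"dy": -0.39,"dz": 0,"wx": 0,"wy": 0,"wz": 0},{"fingers": 55,"dx": 0.1,"dy": -0.39,"dz": 0,"wx": 0,"wy": 0,"wz": 0},{"fingers": 55,"dx": 0.1,"dy": -0.39,"dz": 0,"wx": 0,"wy": 0,"wz": 0},{"fingers": 55,"dx": 0.1,"dy": -0.39,"dz": 0,"wx": 0,"wy": 0,"wz": 0},{"fingers": 55,"dx": 0,"dy": 0,"dz": 0,"wx": 0,"wy": 0,"wz": 0}]}}

```text
time_s: 12.3
tcp_pos: [559.3, -18.0, 196.9]
orientation: [-3.136, 0.011, 0.123]
wrist_force: [0.5, 0.5, -0.4]
grip_width: 46.9
```

>>> {"fn": "step_arm", "kwargs": {"moves": [{"fingers": 30,"dx": 0,"dy": 0,"dz": 0,"wx": 0,"wy": 0,"wz": -0.09},{"fingers": 30,"dx": 0,"dy": 0,"dz": 0,"wx": 0,"wy": 0,"wz": -0.09},{"fingers": 30,"dx": 0,"dy": 0,"dz": 0,"wx": 0,"wy": 0,"wz": -0.09},{"fingers": 30,"dx": 0,"dy": 0,"dz": 0,"wx": 0,"wy": 0,"wz": -0.09},{"fingers": 30,"dx": 0,"dy": 0,"dz": 0,"wx": 0,"wy": 0,"wz": -0.09},{"fingers": 30,"dx": 0,"dy": 0,"dz": 0,"wx": 0,"wy": 0,"wz": -0.09},{"fingers": 30,"dx": 0,"dy": 0,"dz": 0,"wx": 0,"wy": 0,"wz": -0.09},{"fingers": 30,"dx": 0,"dy": 0,"dz": 0,"wx": 0,"wy": 0,"wz": -0.09},{"fingers": 30,"dx": 0,"dy": 0,"dz": 0,"wx": 0,"wy": 0,"wz": -0.08},{"fingers": 30,"dx": 0,"dy": 0,"dz": 0,"wx": 0,"wy": 0,"wz": 0}]}}

```text
time_s: 13.3
tcp_pos: [557.0, -18.8, 191.1]
orientation: [-3.119, -0.002, 1.434]
wrist_force: [0.4, -0.2, -0.4]
grip_width: 25.4
```

```bash
python3 -c "
from h import *
np.set_printoptions(precision=1,suppress=True)
plan(562.3,-25.2,120,87.7);print(ctrl.get_obs()['grip_width'])
c=cam('top')
# nozzle tops by brass colour: subpixel centroid check
f=cv2.cvtColor(c['frame'],cv2.COLOR_RGB2HSV);"
```

```text
shift [-0.1  0.1  0.7] turn [-0.  -0.  -0.1] ypr [-178.7   -0.1   82.2] tcp [557.  -18.8 191.1]
25.361560728816933
```

>>> {"fn": "step_arm", "kwargs": {"moves": [{"fingers": 30,"dx": -0.055,"dy": 0.06,"dz": 0.1,"wx": -0.014,"wy": 0,"wz": -0.06},{"fingers": 30,"dx": 0,"dy": 0,"dz": 0.2,"wx": 0,"wy": 0,"wz": 0},{"fingers": 30,"dx": 0,"dy": 0,"dz": 0.2,"wx": 0,"wy": 0,"wz": 0},{"fingers": 30,"dx": 0,"dy": 0,"dz": 0.1,"wx": 0,"wy": 0,"wz": 0},{"fingers": 30,"dx": 0,"dy": 0,"dz": 0,"wx": 0,"wy": 0,"wz": 0},{"fingers": 30,"dx": 0,"dy": 0,"dz": 0,"wx": 0,"wy": 0,"wz": 0}]}}

```text
time_s: 13.95
tcp_pos: [562.5, -26.4, 129.0]
orientation: [3.141, -0.002, 1.507]
wrist_force: [-0.2, 0.2, -0.2]
grip_width: 25.9
```

```bash
python3 -c "
from h import *
plan(562.3,-25.2,100,87.7)"
```

```text
shift [ 0.011 -0.003  0.29 ] turn [ 0.    -0.001 -0.015] ypr [ 1.80e+02 -1.00e-01  8.63e+01] tcp [562.5 -26.4 129. ]
```

>>> {"fn": "step_arm", "kwargs": {"moves": [{"fingers": 30,"dx": 0.01,"dy": 0,"dz": 0.05,"wx": 0,"wy": 0,"wz": -0.015},{"fingers": 30,"dx": 0,"dy": 0,"dz": 0.2,"wx": 0,"wy": 0,"wz": 0},{"fingers": 30,"dx": 0,"dy": 0,"dz": 0.2,"wx": 0,"wy": 0,"wz": 0},{"fingers": 30,"dx": 0,"dy": 0,"dz": 0.15,"wx": 0,"wy": 0,"wz": 0},{"fingers": 30,"dx": 0,"dy": 0,"dz": 0.1,"wx": 0,"wy": 0,"wz": 0},{"fingers": 30,"dx": 0,"dy": 0,"dz": 0.0,"wx": 0,"wy": 0,"wz": 0},{"fingers": 30,"dx": 0,"dy": 0,"dz": 0.0,"wx": 0,"wy": 0,"wz": 0}]}}

```text
time_s: 14.65
tcp_pos: [566.9, -24.4, 61.2]
orientation: [3.132, -0.002, 1.534]
wrist_force: [0.5, 0.8, 0.4]
grip_width: 25.5
```

```bash
python3 -c "
from h import *
plan(562.3,-25.2,42,87.7);print(ctrl.get_obs()['wrist_force'])
c=cam('side');save(c,'s4.png',(270,150,370,250),6)"
```

```text
shift [-0.01  -0.047  0.192] turn [ 0.006 -0.001  0.002] ypr [ 1.794e+02 -1.000e-01  8.790e+01] tcp [566.9 -24.4  61.2]
[0.49100255 0.80938057 0.41583683]
```

View pics/s4.png

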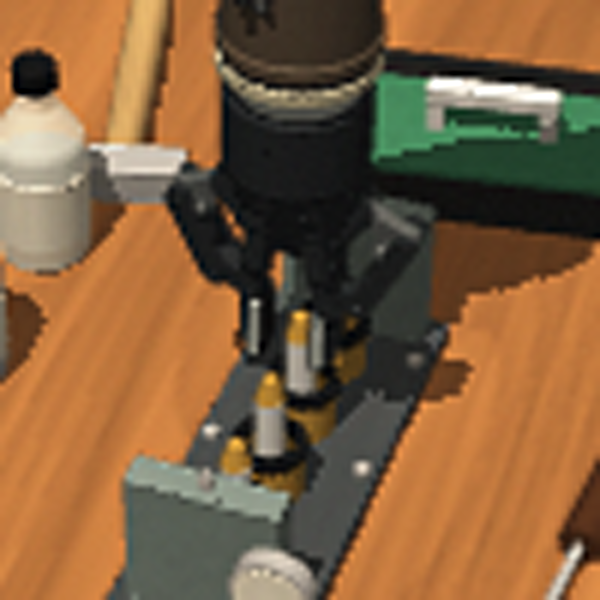

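The tube sits toward the −x finger, which agrees with the measured +4.6 mm TCP offset. Correct that and press slowly.

>>> {"fn": "step_arm", "kwargs": {"moves": [{"fingers": 30,"dx": -0.01,"dy": -0.045,"dz": 0,"wx": 0.006,"wy": 0,"wz": 0},{"fingers": 30,"dx": 0,"dy": 0,"dz": 0.04,"wx": 0,"wy": 0,"wz": 0},{"fingers": 30,"dx": 0,"dy": 0,"dz": 0.04,"wx": 0,"wy": 0,"wz": 0},{"fingers": 30,"dx": 0,"dy": 0,"dz": 0.04,"wx": 0,"wy": 0,"wz": 0},{"fingers": 30,"dx": 0,"dy": 0,"dz": 0.02,"wx": 0,"wy": 0,"wz": 0},{"fingers": 30,"dx": 0,"dy": 0,"dz": 0.0,"wx": 0,"wy": 0,"wz": 0}]}}

```text
time_s: 15.3
tcp_pos: [563.4, -25.5, 48.3]
orientation: [3.138, -0.002, 1.534]
wrist_force: [-0.1, -0.1, -0.6]
grip_width: 25.9
```

```bash
python3 -c "
from h import *
plan(562.3,-25.2,40,87.7);print(ctrl.get_obs()['wrist_force'])"
```

```text
shift [ 0.002 -0.011  0.083] turn [ 0.002 -0.001  0.002] ypr [ 1.798e+02 -1.000e-01  8.790e+01] tcp [563.4 -25.5  48.3]
[-0.121136   -0.06911182 -0.62230192]
```

>>> {"fn": "step_arm", "kwargs": {"moves": [{"fingers": 30,"dx": 0,"dy": -0.01,"dz": 0.03,"wx": 0.002,"wy": 0,"wz": 0},{"fingers": 30,"dx": 0,"dy": 0,"dz": 0.03,"wx": 0,"wy": 0,"wz": 0},{"fingers": 30,"dx": 0,"dy": 0,"dz": 0.03,"wx": 0,"wy": 0,"wz": 0},{"fingers": 30,"dx": 0,"dy": 0,"dz": 0.02,"wx": 0,"wy": 0,"wz": 0},{"fingers": 30,"dx": 0,"dy": 0,"dz": 0.02,"wx": 0,"wy": 0,"wz": 0}]}}

```text
time_s: 15.8
tcp_pos: [563.1, -25.4, 39.8]
orientation: [3.14, 0.001, 1.534]
wrist_force: [-9.5, -0.4, 28.2]
grip_width: 25.3
```

```bash
python3 -c "
from h import *
plan(562.3,-25.2,38,87.7);print(ctrl.get_obs()['wrist_force'])"
```

```text
shift [ 0.002 -0.008  0.018] turn [0.001 0.001 0.002] ypr [1.799e+02 1.000e-01 8.790e+01] tcp [563.1 -25.4  39.8]
[-9.50440061 -0.39636911 28.15855318]
```

>>> {"fn": "step_arm", "kwargs": {"moves": [{"fingers": 20,"dx": 0,"dy": 0,"dz": 0,"wx": 0,"wy": 0,"wz": 0},{"fingers": 10,"dx": 0,"dy": 0,"dz": 0,"wx": 0,"wy": 0,"wz": 0},{"fingers": 0,"dx": 0,"dy": 0,"dz": 0,"wx": 0,"wy": 0,"wz": 0},{"fingers": 0,"dx": 0,"dy": 0,"dz": 0,"wx": 0,"wy": 0,"wz": 0},{"fingers": 0,"dx": 0,"dy": 0,"dz": 0,"wx": 0,"wy": 0,"wz": 0}]}}

```text
time_s: 16.3
tcp_pos: [563.5, -25.3, 41.7]
orientation: [3.139, 0.002, 1.534]
wrist_force: [-2.4, -0.8, 5.2]
grip_width: 14.7
```

```bash
python3 -c "
from h import *
plan(562.3,-25.2,38,87.7);print(ctrl.get_obs()['wrist_force'],ctrl.get_obs()['grip_width'])"
```

```text
shift [ 0.    -0.012  0.037] turn [0.002 0.001 0.002] ypr [1.798e+02 1.000e-01 8.790e+01] tcp [563.5 -25.3  41.7]
[-2.42321871 -0.81943338  5.21179176] 14.661726842135886
```

>>> {"fn": "step_arm", "kwargs": {"moves": [{"fingers": 24,"dx": 0,"dy": -0.01,"dz": 0,"wx": 0,"wy": 0,"wz": 0},{"fingers": 24,"dx": 0,"dy": 0,"dz": 0.02,"wx": 0,"wy": 0,"wz": 0},{"fingers": 24,"dx": 0,"dy": 0,"dz": 0.02,"wx": 0,"wy": 0,"wz": 0},{"fingers": 12,"dx": 0,"dy": 0,"dz": 0.02,"wx": 0,"wy": 0,"wz": 0},{"fingers": 0,"dx": 0,"dy": 0,"dz": 0.02,"wx": 0,"wy": 0,"wz": 0},{"fingers": 0,"dx": 0,"dy": 0,"dz": 0.02,"wx": 0,"wy": 0,"wz": 0},{"fingers": 0,"dx": 0,"dy": 0,"dz": 0.01,"wx": 0,"wy": 0,"wz": 0}]}}

```text
time_s: 17.0
tcp_pos: [564.7, -25.2, 40.2]
orientation: [3.134, 0.006, 1.533]
wrist_force: [-7.7, 0.6, 9.6]
grip_width: 14.7
```

```bash
python3 -c "
from h import *
plan(562.3,-25.2,38,87.7);print(ctrl.get_obs()['wrist_force'],ctrl.get_obs()['grip_width'])"
```

```text
shift [-0.001 -0.024  0.022] turn [0.005 0.004 0.002] ypr [179.5   0.4  87.8] tcp [564.7 -25.2  40.2]
[-7.72300076  0.6192387   9.55562574] 14.672999833875696
```

>>> {"fn": "step_arm", "kwargs": {"moves": [{"fingers": 0,"dx": 0,"dy": 0,"dz": -0.05,"wx": 0,"wy": 0,"wz": 0},{"fingers": 0,"dx": 0,"dy": 0,"dz": -0.06,"wx": 0,"wy": 0,"wz": 0},{"fingers": 0,"dx": 0,"dy": 0,"dz": -0.06,"wx": 0,"wy": 0,"wz": 0}]}}

```text
time_s: 17.3
tcp_pos: [562.7, -25.0, 56.3]
orientation: [3.138, 0.006, 1.534]
wrist_force: [-0.2, -0.2, -0.8]
grip_width: 14.4
```

```bash
python3 -c "
from h import *
plan(562.3,-25.2,150,87.7);print(ctrl.get_obs()['wrist_force'],ctrl.get_obs()['grip_width'])"
```

```text
shift [-0.008 -0.    -0.937] turn [0.002 0.004 0.002] ypr [179.8   0.4  87.9] tcp [562.7 -25.   56.3]
[-0.22575095 -0.18136389 -0.8363186 ] 14.414467919848159
```

Released and held. Lift clear, then carry to the tray.

>>> {"fn": "step_arm", "kwargs": {"moves": [{"fingers": 0,"dx": 0,"dy": 0,"dz": -0.15,"wx": 0,"wy": 0,"wz": 0},{"fingers": 0,"dx": 0,"dy": 0,"dz": -0.25,"wx": 0,"wy": 0,"wz": 0},{"fingers": 0,"dx": 0,"dy": 0,"dz": -0.25,"wx": 0,"wy": 0,"wz": 0},{"fingers": 0,"dx": 0,"dy": 0,"dz": -0.25,"wx": 0,"wy": 0,"wz": 0},{"fingers": 0,"dx": 0,"dy": 0,"dz": -0.15,"wx": 0,"wy": 0,"wz": 0},{"fingers": 0,"dx": 0,"dy": 0,"dz": 0,"wx": 0,"wy": 0,"wz": 0}]}}

```text
time_s: 17.9
tcp_pos: [565.7, -23.9, 171.2]
orientation: [3.13, 0.004, 1.534]
wrist_force: [-0.5, 0.3, -0.5]
grip_width: 14.3
```

>>> {"fn": "step_arm", "kwargs": {"moves": [{"fingers": 0,"dx": 0.25,"dy": -0.1,"dz": 0,"wx": 0,"wy": 0,"wz": 0},{"fingers": 0,"dx": 0.4,"dy": -0.14,"dz": 0,"wx": 0,"wy": 0,"wz": 0},{"fingers": 0,"dx": 0.4,"dy": -0.14,"dz": 0,"wx": 0,"wy": 0,"wz": 0},{"fingers": 0,"dx": 0.4,"dy": -0.14,"dz": 0,"wx": 0,"wy": 0,"wz": 0},{"fingers": 0,"dx": 0.4,"dy": -0.14,"dz": 0,"wx": 0,"wy": 0,"wz": 0},{"fingers": 0,"dx": 0.4,"dy": -0.14,"dz": 0,"wx": 0,"wy": 0,"wz": 0},{"fingers": 0,"dx": 0.4,"dy": -0.14,"dz": 0,"wx": 0,"wy": 0,"wz": 0},{"fingers": 0,"dx": 0.3,"dy": -0.14,"dz": 0,"wx": 0,"wy": 0,"wz": 0},{"fingers": 0,"dx": 0.2,"dy": -0.05,"dz": 0,"wx": 0,"wy": 0,"wz": 0},{"fingers": 0,"dx": 0,"dy": 0,"dz": 0,"wx": 0,"wy": 0,"wz": 0}]}}

```text
time_s: 18.9
tcp_pos: [463.1, 305.5, 166.6]
orientation: [3.125, 0.002, 1.528]
wrist_force: [-0.1, -0.1, -0.7]
grip_width: 15.0
```

```bash
python3 -c "
from h import *
plan(455,319,70,87.7);print(ctrl.get_obs()['wrist_force'],ctrl.get_obs()['grip_width'])"
```

```text
shift [ 0.133 -0.102  0.964] turn [ 0.01   0.001 -0.001] ypr [1.791e+02 1.000e-01 8.760e+01] tcp [463.1 305.5 166.6]
[-0.05956283 -0.08373571 -0.67011422] 15.000953709242234
```

>>> {"fn": "step_arm", "kwargs": {"moves": [{"fingers": 0,"dx": 0.13,"dy": -0.08,"dz": 0.1,"wx": 0.01,"wy": 0,"wz": 0},{"fingers": 0,"dx": 0,"dy": 0,"dz": 0.25,"wx": 0,"wy": 0,"wz": 0},{"fingers": 0,"dx": 0,"dy": 0,"dz": 0.25,"wx": 0,"wy": 0,"wz": 0},{"fingers": 0,"dx": 0,"dy": 0,"dz": 0.25,"wx": 0,"wy": 0,"wz": 0},{"fingers": 0,"dx": 0,"dy": 0,"dz": 0.12,"wx": 0,"wy": 0,"wz": 0},{"fingers": 0,"dx": 0,"dy": 0,"dz": 0,"wx": 0,"wy": 0,"wz": 0},{"fingers": 0,"dx": 0,"dy": 0,"dz": 0,"wx": 0,"wy": 0,"wz": 0}]}}

```text
time_s: 19.6
tcp_pos: [455.4, 317.4, 62.6]
orientation: [-3.137, 0.003, 1.523]
wrist_force: [0.1, -0.0, -0.1]
grip_width: 14.6
```

```bash
python3 -c "
from h import *
plan(455,319,34,87.7);print(ctrl.get_obs()['wrist_force'],ctrl.get_obs()['grip_width'])"
```

```text
shift [ 0.017 -0.003  0.286] turn [-0.003  0.002 -0.005] ypr [-179.7    0.2   87.3] tcp [455.4 317.4  62.6]
[ 0.12632087 -0.01469244 -0.13055277] 14.577482970408242
```

>>> {"fn": "step_arm", "kwargs": {"moves": [{"fingers": 0,"dx": 0,"dy": 0,"dz": 0.1,"wx": 0,"wy": 0,"wz": 0},{"fingers": 0,"dx": 0,"dy": 0,"dz": 0.08,"wx": 0,"wy": 0,"wz": 0},{"fingers": 0,"dx": 0,"dy": 0,"dz": 0.04,"wx": 0,"wy": 0,"wz": 0},{"fingers": 0,"dx": 0,"dy": 0,"dz": 0.03,"wx": 0,"wy": 0,"wz": 0},{"fingers": 0,"dx": 0,"dy": 0,"dz": 0.02,"wx": 0,"wy": 0,"wz": 0},{"fingers": 0,"dx": 0,"dy": 0,"dz": 0.01,"wx": 0,"wy": 0,"wz": 0}]}}

```text
time_s: 20.2
tcp_pos: [457.3, 318.2, 35.2]
orientation: [-3.141, 0.0, 1.522]
wrist_force: [0.7, 0.3, -0.4]
grip_width: 14.6
```

```bash
python3 -c "
from h import *
plan(455,319,34,87.7);print(ctrl.get_obs()['wrist_force'],ctrl.get_obs()['grip_width'])"
```

```text
shift [ 0.007 -0.024  0.012] turn [-0.     0.    -0.006] ypr [-180.     0.    87.2] tcp [457.3 318.2  35.2]
[ 0.68537182  0.28550563 -0.36350926] 14.644736276107837
```

>>> {"fn": "step_arm", "kwargs": {"moves": [{"fingers": 0,"dx": 0,"dy": 0,"dz": 0.02,"wx": 0,"wy": 0,"wz": 0},{"fingers": 0,"dx": 0,"dy": 0,"dz": 0.01,"wx": 0,"wy": 0,"wz": 0},{"fingers": 20,"dx": 0,"dy": 0,"dz": 0,"wx": 0,"wy": 0,"wz": 0},{"fingers": 35,"dx": 0,"dy": 0,"dz": 0,"wx": 0,"wy": 0,"wz": 0},{"fingers": 35,"dx": 0,"dy": 0,"dz": 0,"wx": 0,"wy": 0,"wz": 0},{"fingers": 35,"dx": 0,"dy": 0,"dz": -0.1,"wx": 0,"wy": 0,"wz": 0},{"fingers": 35,"dx": 0,"dy": 0,"dz": -0.2,"wx": 0,"wy": 0,"wz": 0},{"fingers": 35,"dx": 0,"dy": 0,"dz": -0.3,"wx": 0,"wy": 0,"wz": 0},{"fingers": 35,"dx": 0,"dy": 0,"dz": -0.4,"wx": 0,"wy": 0,"wz": 0},{"fingers": 30,"dx": 0,"dy": 0,"dz": -0.1,"wx": 0,"wy": 0,"wz": 0}]}}

```text
time_s: 21.2
tcp_pos: [456.3, 318.5, 147.2]
orientation: [-3.139, 0.001, 1.523]
wrist_force: [0.3, 0.5, -0.9]
grip_width: 25.6
```

```bash
python3 -c "
from h import *
c=cam('side');save(c,'s5.png',(230,190,390,360),3.5)
c=cam('top');print(rect(c,green(c),9))
plan(564.3,24.8,130,87.7)"
```

```text
(array([ 528.32836914, -307.80825806]), (262.8142395019531, 91.44774627685547), 7.359873294830322)
shift [-2.871  1.224  0.152] turn [-0.003  0.002 -0.005] ypr [-1.798e+02  1.000e-01  8.720e+01] tcp [455.9 317.5 145. ]
```

View pics/s5.png

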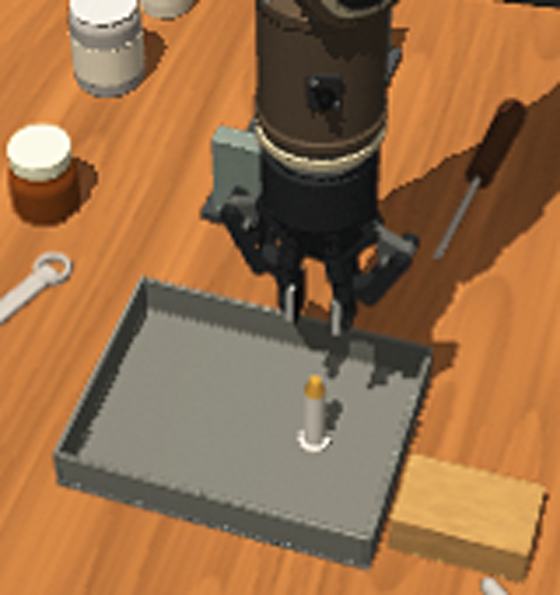

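Nozzle 2 stands in the tray. Next, nozzle 3.

>>> {"fn": "step_arm", "kwargs": {"moves": [{"fingers": 30,"dx": -0.25,"dy": 0.1,"dz": 0,"wx": 0,"wy": 0,"wz": 0},{"fingers": 30,"dx": -0.4,"dy": 0.17,"dz": 0,"wx": 0,"wy": 0,"wz": 0},{"fingers": 30,"dx": -0.4,"dy": 0.17,"dz": 0,"wx": 0,"wy": 0,"wz": 0},{"fingers": 30,"dx": -0.4,"dy": 0.17,"dz": 0,"wx": 0,"wy": 0,"wz": 0},{"fingers": 30,"dx": -0.4,"dy": 0.17,"dz": 0,"wx": 0,"wy": 0,"wz": 0},{"fingers": 30,"dx": -0.4,"dy": 0.17,"dz": 0,"wx": 0,"wy": 0,"wz": 0},{"fingers": 30,"dx": -0.3,"dy": 0.15,"dz": 0,"wx": 0,"wy": 0,"wz": 0},{"fingers": 30,"dx": -0.15,"dy": 0.08,"dz": 0,"wx": 0,"wy": 0,"wz": 0},{"fingers": 30,"dx": 0,"dy": 0,"dz": 0,"wx": 0,"wy": 0,"wz": 0},{"fingers": 30,"dx": 0,"dy": 0,"dz": 0,"wx": 0,"wy": 0,"wz": 0}]}}

```text
time_s: 22.3
tcp_pos: [557.7, 30.4, 133.2]
orientation: [-3.122, 0.005, 1.526]
wrist_force: [-0.1, 1.1, 0.2]
grip_width: 25.4
```

```bash
python3 -c "
from h import *
plan(564.3,24.8,60,87.7)"
```

```text
shift [-0.049  0.082  0.73 ] turn [-0.012  0.003 -0.003] ypr [-178.9    0.3   87.4] tcp [557.7  30.4 133.2]
```

>>> {"fn": "step_arm", "kwargs": {"moves": [{"fingers": 30,"dx": -0.05,"dy": 0.075,"dz": 0.0,"wx": -0.012,"wy": 0.003,"wz": -0.003},{"fingers": 30,"dx": 0,"dy": 0,"dz": 0.1,"wx": 0,"wy": 0,"wz": 0},{"fingers": 30,"dx": 0,"dy": 0,"dz": 0.12,"wx": 0,"wy": 0,"wz": 0},{"fingers": 30,"dx": 0,"dy": 0,"dz": 0.1,"wx": 0,"wy": 0,"wz": 0},{"fingers": 30,"dx": 0,"dy": 0,"dz": 0.0,"wx": 0,"wy": 0,"wz": 0}]}}

```text
time_s: 22.8
tcp_pos: [563.2, 29.8, 97.0]
orientation: [-3.14, -0.002, 1.538]
wrist_force: [-0.2, 0.3, -0.1]
grip_width: 25.4
```

```bash
python3 -c "
from h import *
plan(564.3,24.8,48,87.7)"
```

```text
shift [-0.051  0.014  0.49 ] turn [-0.001 -0.001  0.005] ypr [-1.799e+02 -1.000e-01  8.810e+01] tcp [563.2  29.8  97. ]
```

>>> {"fn": "step_arm", "kwargs": {"moves": [{"fingers": 30,"dx": -0.05,"dy": 0.01,"dz": 0.04,"wx": 0,"wy": 0,"wz": 0.005},{"fingers": 30,"dx": 0,"dy": 0,"dz": 0.1,"wx": 0,"wy": 0,"wz": 0},{"fingers": 30,"dx": 0,"dy": 0,"dz": 0.1,"wx": 0,"wy": 0,"wz": 0},{"fingers": 30,"dx": 0,"dy": 0,"dz": 0.08,"wx": 0,"wy": 0,"wz": 0},{"fingers": 30,"dx": 0,"dy": 0,"dz": 0.05,"wx": 0,"wy": 0,"wz": 0},{"fingers": 30,"dx": 0,"dy": 0,"dz": 0.02,"wx": 0,"wy": 0,"wz": 0},{"fingers": 30,"dx": 0,"dy": 0,"dz": 0,"wx": 0,"wy": 0,"wz": 0}]}}

```text
time_s: 23.5
tcp_pos: [563.6, 25.1, 53.8]
orientation: [-3.139, -0.002, 1.53]
wrist_force: [-0.5, -0.5, -0.6]
grip_width: 26.0
```

```bash
python3 -c "
from h import *
plan(564.3,24.8,40,87.7);print(ctrl.get_obs()['wrist_force'])"
```

```text
shift [-0.003  0.007  0.138] turn [-0.002 -0.001 -0.   ] ypr [-1.798e+02 -1.000e-01  8.770e+01] tcp [563.6  25.1  53.8]
[-0.54307401 -0.50453238 -0.62713655]
```

>>> {"fn": "step_arm", "kwargs": {"moves": [{"fingers": 30,"dx": 0,"dy": 0.005,"dz": 0.04,"wx": 0,"wy": 0,"wz": 0},{"fingers": 30,"dx": 0,"dy": 0,"dz": 0.04,"wx": 0,"wy": 0,"wz": 0},{"fingers": 30,"dx": 0,"dy": 0,"dz": 0.04,"wx": 0,"wy": 0,"wz": 0},{"fingers": 27,"dx": 0,"dy": 0,"dz": 0.03,"wx": 0,"wy": 0,"wz": 0},{"fingers": 24,"dx": 0,"dy": 0,"dz": 0.02,"wx": 0,"wy": 0,"wz": 0},{"fingers": 24,"dx": 0,"dy": 0,"dz": 0.02,"wx": 0,"wy": 0,"wz": 0},{"fingers": 12,"dx": 0,"dy": 0,"dz": 0.02,"wx": 0,"wy": 0,"wz": 0},{"fingers": 0,"dx": 0,"dy": 0,"dz": 0.02,"wx": 0,"wy": 0,"wz": 0},{"fingers": 0,"dx": 0,"dy": 0,"dz": 0.02,"wx": 0,"wy": 0,"wz": 0},{"fingers": 0,"dx": 0,"dy": 0,"dz": 0.01,"wx": 0,"wy": 0,"wz": 0}]}}

```text
time_s: 24.5
tcp_pos: [567.3, 25.3, 40.2]
orientation: [3.135, 0.004, 1.529]
wrist_force: [-4.2, 0.8, 6.1]
grip_width: 15.1
```

```bash
python3 -c "
from h import *
plan(564.3,24.8,40,87.7);print(ctrl.get_obs()['wrist_force'],ctrl.get_obs()['grip_width'])"
```

```text
shift [-0.007 -0.029  0.002] turn [ 0.004  0.003 -0.001] ypr [179.6   0.2  87.6] tcp [567.3  25.3  40.2]
[-4.22662914  0.81332381  6.1259184 ] 15.078632269166816
```

>>> {"fn": "step_arm", "kwargs": {"moves": [{"fingers": 0,"dx": 0,"dy": 0,"dz": -0.05,"wx": 0,"wy": 0,"wz": 0},{"fingers": 0,"dx": 0,"dy": -0.01,"dz": -0.06,"wx": 0,"wy": 0,"wz": 0},{"fingers": 0,"dx": 0,"dy": -0.01,"dz": -0.06,"wx": 0,"wy": 0,"wz": 0}]}}

```text
time_s: 24.8
tcp_pos: [563.4, 25.5, 57.1]
orientation: [3.138, 0.005, 1.529]
wrist_force: [0.1, -0.0, -1.0]
grip_width: 14.7
```

```bash
python3 -c "
from h import *
plan(564.3,24.8,150,87.7);print(ctrl.get_obs()['wrist_force'],ctrl.get_obs()['grip_width'])"
```

```text
shift [-0.011  0.013 -0.929] turn [ 0.002  0.003 -0.001] ypr [179.8   0.3  87.6] tcp [563.4  25.5  57.1]
[ 0.13941148 -0.02916314 -0.96608893] 14.654071559814378
```

>>> {"fn": "step_arm", "kwargs": {"moves": [{"fingers": 0,"dx": 0,"dy": 0,"dz": -0.15,"wx": 0,"wy": 0,"wz": 0},{"fingers": 0,"dx": 0,"dy": 0,"dz": -0.25,"wx": 0,"wy": 0,"wz": 0},{"fingers": 0,"dx": 0,"dy": 0,"dz": -0.25,"wx": 0,"wy": 0,"wz": 0},{"fingers": 0,"dx": 0,"dy": 0,"dz": -0.25,"wx": 0,"wy": 0,"wz": 0},{"fingers": 0,"dx": 0,"dy": 0,"dz": -0.15,"wx": 0,"wy": 0,"wz": 0},{"fingers": 0,"dx": 0,"dy": 0,"dz": 0,"wx": 0,"wy": 0,"wz": 0}]}}

```text
time_s: 25.4
tcp_pos: [566.2, 26.5, 172.8]
orientation: [3.129, 0.003, 1.53]
wrist_force: [0.3, -0.4, -1.2]
grip_width: 14.7
```

>>> {"fn": "step_arm", "kwargs": {"moves": [{"fingers": 0,"dx": 0.25,"dy": -0.06,"dz": 0,"wx": 0,"wy": 0,"wz": 0},{"fingers": 0,"dx": 0.4,"dy": -0.09,"dz": 0,"wx": 0,"wy": 0,"wz": 0},{"fingers": 0,"dx": 0.4,"dy": -0.09,"dz": 0,"wx": 0,"wy": 0,"wz": 0},{"fingers": 0,"dx": 0.4,"dy": -0.09,"dz": 0,"wx": 0,"wy": 0,"wz": 0},{"fingers": 0,"dx": 0.4,"dy": -0.09,"dz": 0,"wx": 0,"wy": 0,"wz": 0},{"fingers": 0,"dx": 0.4,"dy": -0.09,"dz": 0,"wx": 0,"wy": 0,"wz": 0},{"fingers": 0,"dx": 0.4,"dy": -0.09,"dz": 0,"wx": 0,"wy": 0,"wz": 0},{"fingers": 0,"dx": 0.2,"dy": -0.05,"dz": 0,"wx": 0,"wy": 0,"wz": 0},{"fingers": 0,"dx": 0,"dy": 0,"dz": 0,"wx": 0,"wy": 0,"wz": 0}]}}

```text
time_s: 26.3
tcp_pos: [513.6, 321.9, 169.5]
orientation: [3.126, 0.002, 1.522]
wrist_force: [0.1, -0.1, -0.5]
grip_width: 14.4
```

```bash
python3 -c "
from h import *
plan(512,319,70,87.7);print(ctrl.get_obs()['wrist_force'],ctrl.get_obs()['grip_width'])"
```

```text
shift [-0.028 -0.03   0.995] turn [ 0.01   0.001 -0.005] ypr [1.791e+02 1.000e-01 8.720e+01] tcp [513.6 321.9 169.5]
[ 0.12465772 -0.07690715 -0.50761722] 14.399758607859013
```

>>> {"fn": "step_arm", "kwargs": {"moves": [{"fingers": 0,"dx": -0.03,"dy": -0.01,"dz": 0.1,"wx": 0.01,"wy": 0,"wz": -0.005},{"fingers": 0,"dx": 0,"dy": 0,"dz": 0.25,"wx": 0,"wy": 0,"wz": 0},{"fingers": 0,"dx": 0,"dy": 0,"dz": 0.25,"wx": 0,"wy": 0,"wz": 0},{"fingers": 0,"dx": 0,"dy": 0,"dz": 0.25,"wx": 0,"wy": 0,"wz": 0},{"fingers": 0,"dx": 0,"dy": 0,"dz": 0.18,"wx": 0,"wy": 0,"wz": 0},{"fingers": 0,"dx": 0,"dy": 0,"dz": 0.1,"wx": 0,"wy": 0,"wz": 0},{"fingers": 0,"dx": 0,"dy": 0,"dz": 0,"wx": 0,"wy": 0,"wz": 0}]}}

```text
time_s: 27.0
tcp_pos: [515.9, 305.1, 47.6]
orientation: [-3.137, 0.009, 1.521]
wrist_force: [0.1, 0.3, -0.3]
grip_width: 14.3
```

```bash
python3 -c "
from h import *
plan(512,319,33,87.7);print(ctrl.get_obs()['wrist_force'],ctrl.get_obs()['grip_width'])"
```

```text
shift [ 0.138 -0.045  0.145] turn [-0.003  0.006 -0.006] ypr [-179.7    0.5   87.2] tcp [515.9 305.1  47.6]
[ 0.14583558  0.25749883 -0.27130595] 14.330061951772391
```

>>> {"fn": "step_arm", "kwargs": {"moves": [{"fingers": 0,"dx": 0,"dy": 0,"dz": 0.05,"wx": 0,"wy": 0.006,"wz": 0},{"fingers": 0,"dx": 0,"dy": 0,"dz": 0.05,"wx": 0,"wy": 0,"wz": 0},{"fingers": 0,"dx": 0,"dy": 0,"dz": 0.03,"wx": 0,"wy": 0,"wz": 0},{"fingers": 0,"dx": 0,"dy": 0,"dz": 0.01,"wx": 0,"wy": 0,"wz": 0},{"fingers": 0,"dx": 0,"dy": 0,"dz": 0,"wx": 0,"wy": 0,"wz": 0}]}}

```text
time_s: 27.5
tcp_pos: [518.1, 304.0, 34.8]
orientation: [-3.14, -0.003, 1.519]
wrist_force: [0.6, -0.4, 0.4]
grip_width: 14.5
```

```bash
python3 -c "
from h import *
plan(512,319,33,87.7);print(ctrl.get_obs()['wrist_force'],ctrl.get_obs()['grip_width'])"
```

```text
shift [ 0.146 -0.069  0.018] turn [-0.001 -0.002 -0.007] ypr [-1.799e+02 -1.000e-01  8.700e+01] tcp [518.1 304.   34.8]
[ 0.62863547 -0.42210203  0.41230445] 14.513351403153855
```

>>> {"fn": "step_arm", "kwargs": {"moves": [{"fingers": 0,"dx": 0,"dy": 0,"dz": 0.02,"wx": 0,"wy": 0,"wz": 0},{"fingers": 0,"dx": 0,"dy": 0,"dz": 0.01,"wx": 0,"wy": 0,"wz": 0},{"fingers": 20,"dx": 0,"dy": 0,"dz": 0,"wx": 0,"wy": 0,"wz": 0},{"fingers": 35,"dx": 0,"dy": 0,"dz": 0,"wx": 0,"wy": 0,"wz": 0},{"fingers": 35,"dx": 0,"dy": 0,"dz": 0,"wx": 0,"wy": 0,"wz": 0},{"fingers": 35,"dx": 0,"dy": 0,"dz": -0.1,"wx": 0,"wy": 0,"wz": 0},{"fingers": 35,"dx": 0,"dy": 0,"dz": -0.2,"wx": 0,"wy": 0,"wz": 0},{"fingers": 35,"dx": 0,"dy": 0,"dz": -0.3,"wx": 0,"wy": 0,"wz": 0},{"fingers": 35,"dx": 0,"dy": 0,"dz": -0.4,"wx": 0,"wy": 0,"wz": 0},{"fingers": 30,"dx": 0,"dy": 0,"dz": -0.1,"wx": 0,"wy": 0,"wz": 0}]}}

```text
time_s: 28.5
tcp_pos: [517.1, 304.6, 147.0]
orientation: [-3.138, -0.002, 1.521]
wrist_force: [0.3, -0.1, 0.1]
grip_width: 25.7
```

```bash
python3 -c "
from h import *
plan(566.3,74.7,130,87.7)"
```

```text
shift [-2.272  0.606  0.162] turn [-0.002 -0.001 -0.006] ypr [-1.798e+02 -1.000e-01  8.720e+01] tcp [517.1 304.6 147. ]
```

>>> {"fn": "step_arm", "kwargs": {"moves": [{"fingers": 30,"dx": -0.25,"dy": 0.07,"dz": 0,"wx": 0,"wy": 0,"wz": -0.006},{"fingers": 30,"dx": -0.4,"dy": 0.11,"dz": 0,"wx": 0,"wy": 0,"wz": 0},{"fingers": 30,"dx": -0.4,"dy": 0.11,"dz": 0,"wx": 0,"wy": 0,"wz": 0},{"fingers": 30,"dx": -0.4,"dy": 0.11,"dz": 0,"wx": 0,"wy": 0,"wz": 0},{"fingers": 30,"dx": -0.4,"dy": 0.11,"dz": 0,"wx": 0,"wy": 0,"wz": 0},{"fingers": 30,"dx": -0.25,"dy": 0.08,"dz": 0,"wx": 0,"wy": 0,"wz": 0},{"fingers": 30,"dx": -0.1,"dy": 0.03,"dz": 0,"wx": 0,"wy": 0,"wz": 0},{"fingers": 30,"dx": 0,"dy": 0,"dz": 0,"wx": 0,"wy": 0,"wz": 0},{"fingers": 30,"dx": 0,"dy": 0,"dz": 0,"wx": 0,"wy": 0,"wz": 0}]}}

```text
time_s: 29.4
tcp_pos: [572.7, 79.0, 152.9]
orientation: [3.137, -0.008, 1.536]
wrist_force: [-0.2, 0.9, 0.0]
grip_width: 25.7
```

```bash
python3 -c "
from h import *
plan(566.3,74.7,60,87.7)
c=cam('side');save(c,'s6.png',(230,150,390,360),2.8)"
```

```text
shift [-0.053 -0.066  0.929] turn [ 0.003 -0.005  0.003] ypr [179.7  -0.5  88. ] tcp [572.7  79.  152.9]
```

View pics/s6.png

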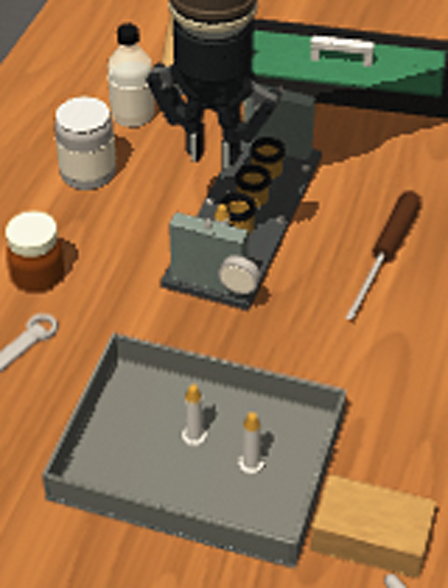

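Two nozzles stand in the tray, and nozzle 4 is still in its fitting. Descending on it.

>>> {"fn": "step_arm", "kwargs": {"moves": [{"fingers": 30,"dx": -0.05,"dy": -0.065,"dz": 0.0,"wx": 0.003,"wy": -0.005,"wz": 0.003},{"fingers": 30,"dx": 0,"dy": 0,"dz": 0.15,"wx": 0,"wy": 0,"wz": 0},{"fingers": 30,"dx": 0,"dy": 0,"dz": 0.15,"wx": 0,"wy": 0,"wz": 0},{"fingers": 30,"dx": 0,"dy": 0,"dz": 0.15,"wx": 0,"wy": 0,"wz": 0},{"fingers": 30,"dx": 0,"dy": 0,"dz": 0.06,"wx": 0,"wy": 0,"wz": 0},{"fingers": 30,"dx": 0,"dy": 0,"dz": 0.0,"wx": 0,"wy": 0,"wz": 0}]}}

```text
time_s: 30.05
tcp_pos: [562.6, 81.0, 96.3]
orientation: [-3.138, -0.001, 1.541]
wrist_force: [0.7, 1.1, -0.2]
grip_width: 25.5
```

```bash
python3 -c "
from h import *
plan(566.3,74.7,48,87.7)"
```

```text
shift [-0.063  0.041  0.483] turn [-0.002 -0.001  0.007] ypr [-1.798e+02 -1.000e-01  8.830e+01] tcp [562.6  81.   96.3]
```

>>> {"fn": "step_arm", "kwargs": {"moves": [{"fingers": 30,"dx": -0.06,"dy": 0.035,"dz": 0.0,"wx": 0,"wy": 0,"wz": 0.007},{"fingers": 30,"dx": 0,"dy": 0,"dz": 0.1,"wx": 0,"wy": 0,"wz": 0},{"fingers": 30,"dx": 0,"dy": 0,"dz": 0.1,"wx": 0,"wy": 0,"wz": 0},{"fingers": 30,"dx": 0,"dy": 0,"dz": 0.1,"wx": 0,"wy": 0,"wz": 0},{"fingers": 30,"dx": 0,"dy": 0,"dz": 0.07,"wx": 0,"wy": 0,"wz": 0},{"fingers": 30,"dx": 0,"dy": 0,"dz": 0.02,"wx": 0,"wy": 0,"wz": 0},{"fingers": 30,"dx": 0,"dy": 0,"dz": 0,"wx": 0,"wy": 0,"wz": 0}]}}

```text
time_s: 30.75
tcp_pos: [566.4, 74.6, 53.8]
orientation: [-3.139, -0.002, 1.529]
wrist_force: [-0.7, -0.8, 0.7]
grip_width: 25.6
```

```bash
python3 -c "
from h import *
plan(566.3,74.7,40,87.7);print(ctrl.get_obs()['wrist_force'])"
```

```text
shift [ 0.001 -0.     0.138] turn [-0.002 -0.001 -0.001] ypr [-1.798e+02 -1.000e-01  8.760e+01] tcp [566.4  74.6  53.8]
[-0.66690128 -0.76340729  0.71836703]
```

>>> {"fn": "step_arm", "kwargs": {"moves": [{"fingers": 30,"dx": 0,"dy": 0,"dz": 0.04,"wx": 0,"wy": 0,"wz": 0},{"fingers": 30,"dx": 0,"dy": 0,"dz": 0.04,"wx": 0,"wy": 0,"wz": 0},{"fingers": 30,"dx": 0,"dy": 0,"dz": 0.04,"wx": 0,"wy": 0,"wz": 0},{"fingers": 27,"dx": 0,"dy": 0,"dz": 0.03,"wx": 0,"wy": 0,"wz": 0},{"fingers": 24,"dx": 0,"dy": 0,"dz": 0.02,"wx": 0,"wy": 0,"wz": 0},{"fingers": 24,"dx": 0,"dy": 0,"dz": 0.02,"wx": 0,"wy": 0,"wz": 0},{"fingers": 12,"dx": 0,"dy": 0,"dz": 0.02,"wx": 0,"wy": 0,"wz": 0},{"fingers": 0,"dx": 0,"dy": 0,"dz": 0.02,"wx": 0,"wy": 0,"wz": 0},{"fingers": 0,"dx": 0,"dy": 0,"dz": 0.02,"wx": 0,"wy": 0,"wz": 0},{"fingers": 0,"dx": 0,"dy": 0,"dz": 0.01,"wx": 0,"wy": 0,"wz": 0}]}}

```text
time_s: 31.75
tcp_pos: [569.4, 74.9, 40.2]
orientation: [3.135, 0.004, 1.528]
wrist_force: [-8.8, -0.5, 11.5]
grip_width: 15.0
```

```bash
python3 -c "
from h import *
plan(566.3,74.7,40,87.7);print(ctrl.get_obs()['wrist_force'],ctrl.get_obs()['grip_width'])"
```

```text
shift [-0.004 -0.031  0.002] turn [ 0.004  0.002 -0.002] ypr [179.6   0.2  87.5] tcp [569.4  74.9  40.2]
[-8.820116   -0.50705076 11.46353607] 14.966127455890385
```

>>> {"fn": "step_arm", "kwargs": {"moves": [{"fingers": 0,"dx": 0,"dy": 0,"dz": -0.05,"wx": 0,"wy": 0,"wz": 0},{"fingers": 0,"dx": 0,"dy": -0.01,"dz": -0.06,"wx": 0,"wy": 0,"wz": 0},{"fingers": 0,"dx": 0,"dy": -0.01,"dz": -0.06,"wx": 0,"wy": 0,"wz": 0}]}}

```text
time_s: 32.05
tcp_pos: [565.3, 75.1, 57.0]
orientation: [3.138, 0.005, 1.528]
wrist_force: [-0.2, -0.0, -0.0]
grip_width: 14.3
```

>>> {"fn": "step_arm", "kwargs": {"moves": [{"fingers": 0,"dx": 0,"dy": 0,"dz": -0.15,"wx": 0,"wy": 0,"wz": 0},{"fingers": 0,"dx": 0,"dy": 0,"dz": -0.25,"wx": 0,"wy": 0,"wz": 0},{"fingers": 0,"dx": 0,"dy": 0,"dz": -0.25,"wx": 0,"wy": 0,"wz": 0},{"fingers": 0,"dx": 0,"dy": 0,"dz": -0.25,"wx": 0,"wy": 0,"wz": 0},{"fingers": 0,"dx": 0,"dy": 0,"dz": -0.15,"wx": 0,"wy": 0,"wz": 0},{"fingers": 0,"dx": 0,"dy": 0,"dz": 0,"wx": 0,"wy": 0,"wz": 0}]}}

```text
time_s: 32.65
tcp_pos: [568.2, 76.2, 172.8]
orientation: [3.129, 0.002, 1.529]
wrist_force: [0.4, 0.0, 0.0]
grip_width: 14.6
```

>>> {"fn": "step_arm", "kwargs": {"moves": [{"fingers": 0,"dx": 0.25,"dy": -0.01,"dz": 0,"wx": 0,"wy": 0,"wz": 0},{"fingers": 0,"dx": 0.4,"dy": -0.01,"dz": 0,"wx": 0,"wy": 0,"wz": 0},{"fingers": 0,"dx": 0.4,"dy": -0.01,"dz": 0,"wx": 0,"wy": 0,"wz": 0},{"fingers": 0,"dx": 0.4,"dy": -0.01,"dz": 0,"wx": 0,"wy": 0,"wz": 0},{"fingers": 0,"dx": 0.4,"dy": -0.01,"dz": 0,"wx": 0,"wy": 0,"wz": 0},{"fingers": 0,"dx": 0.35,"dy": -0.01,"dz": 0,"wx": 0,"wy": 0,"wz": 0},{"fingers": 0,"dx": 0.2,"dy": 0,"dz": 0,"wx": 0,"wy": 0,"wz": 0},{"fingers": 0,"dx": 0,"dy": 0,"dz": 0,"wx": 0,"wy": 0,"wz": 0}]}}

```text
time_s: 33.45
tcp_pos: [574.9, 321.8, 170.5]
orientation: [3.127, 0.002, 1.521]
wrist_force: [0.6, 0.4, -0.9]
grip_width: 14.7
```

```bash
python3 -c "
from h import *
plan(572,319,70,87.7);print(ctrl.get_obs()['wrist_force'],ctrl.get_obs()['grip_width'])"
```

```text
shift [-0.027 -0.042  1.005] turn [ 0.009  0.002 -0.006] ypr [1.792e+02 1.000e-01 8.720e+01] tcp [574.9 321.8 170.5]
[ 0.62046118  0.44123607 -0.90587785] 14.68631754019841
```

>>> {"fn": "step_arm", "kwargs": {"moves": [{"fingers": 0,"dx": 0.02,"dy": -0.02,"dz": 0.1,"wx": 0.009,"wy": 0,"wz": -0.006},{"fingers": 0,"dx": 0,"dy": 0,"dz": 0.25,"wx": 0,"wy": 0,"wz": 0},{"fingers": 0,"dx": 0,"dy": 0,"dz": 0.25,"wx": 0,"wy": 0,"wz": 0},{"fingers": 0,"dx": 0,"dy": 0,"dz": 0.25,"wx": 0,"wy": 0,"wz": 0},{"fingers": 0,"dx": 0,"dy": 0,"dz": 0.18,"wx": 0,"wy": 0,"wz": 0},{"fingers": 0,"dx": 0,"dy": 0,"dz": 0.1,"wx": 0,"wy": 0,"wz": 0},{"fingers": 0,"dx": 0,"dy": 0,"dz": 0,"wx": 0,"wy": 0,"wz": 0}]}}

```text
time_s: 34.15
tcp_pos: [574.0, 314.0, 48.4]
orientation: [-3.137, 0.008, 1.526]
wrist_force: [-0.9, 0.2, -0.3]
grip_width: 14.4
```

```bash
python3 -c "
from h import *
plan(572,319,33,87.7);print(ctrl.get_obs()['wrist_force'],ctrl.get_obs()['grip_width'])"
```

```text
shift [ 0.05  -0.021  0.153] turn [-0.003  0.005 -0.003] ypr [-179.7    0.5   87.4] tcp [574.  314.   48.4]
[-0.91827377  0.23617474 -0.29736298] 14.357227079954537
```

>>> {"fn": "step_arm", "kwargs": {"moves": [{"fingers": 0,"dx": 0,"dy": 0,"dz": 0.05,"wx": 0,"wy": 0.006,"wz": 0},{"fingers": 0,"dx": 0,"dy": 0,"dz": 0.05,"wx": 0,"wy": 0,"wz": 0},{"fingers": 0,"dx": 0,"dy": 0,"dz": 0.03,"wx": 0,"wy": 0,"wz": 0},{"fingers": 0,"dx": 0,"dy": 0,"dz": 0.01,"wx": 0,"wy": 0,"wz": 0},{"fingers": 0,"dx": 0,"dy": 0,"dz": 0.02,"wx": 0,"wy": 0,"wz": 0},{"fingers": 0,"dx": 0,"dy": 0,"dz": 0.01,"wx": 0,"wy": 0,"wz": 0}]}}

```text
time_s: 34.75
tcp_pos: [576.2, 313.7, 33.2]
orientation: [-3.141, -0.004, 1.524]
wrist_force: [0.5, -0.4, -0.8]
grip_width: 14.3
```

>>> {"fn": "step_arm", "kwargs": {"moves": [{"fingers": 0,"dx": 0,"dy": 0,"dz": 0.005,"wx": 0,"wy": 0,"wz": 0},{"fingers": 20,"dx": 0,"dy": 0,"dz": 0,"wx": 0,"wy": 0,"wz": 0},{"fingers": 35,"dx": 0,"dy": 0,"dz": 0,"wx": 0,"wy": 0,"wz": 0},{"fingers": 35,"dx": 0,"dy": 0,"dz": 0,"wx": 0,"wy": 0,"wz": 0},{"fingers": 35,"dx": 0,"dy": 0,"dz": -0.1,"wx": 0,"wy": 0,"wz": 0},{"fingers": 35,"dx": 0,"dy": 0,"dz": -0.2,"wx": 0,"wy": 0,"wz": 0},{"fingers": 35,"dx": 0,"dy": 0,"dz": -0.3,"wx": 0,"wy": 0,"wz": 0},{"fingers": 35,"dx": 0,"dy": 0,"dz": -0.4,"wx": 0,"wy": 0,"wz": 0},{"fingers": 55,"dx": 0,"dy": 0,"dz": -0.4,"wx": 0,"wy": 0,"wz": 0},{"fingers": 55,"dx": 0,"dy": 0,"dz": -0.1,"wx": 0,"wy": 0,"wz": 0}]}}

```text
time_s: 35.75
tcp_pos: [574.9, 313.6, 189.8]
orientation: [-3.138, -0.003, 1.526]
wrist_force: [-0.1, 1.6, 0.8]
grip_width: 47.1
```

```bash
python3 -c "
from h import *
c=cam('side');save(c,'s7.png',(230,150,420,360),2.8)
c=cam('top');print(rect(c,green(c),9))
plan(528.4,-307.9,150,87.7)"
```

```text
(array([ 528.18609619, -307.95147705]), (263.1213073730469, 91.78400421142578), 7.3418498039245605)
shift [-6.222 -0.179  0.361] turn [-0.003 -0.001 -0.003] ypr [-1.797e+02 -1.000e-01  8.740e+01] tcp [574.4 312.8 187.1]
```

View pics/s7.png

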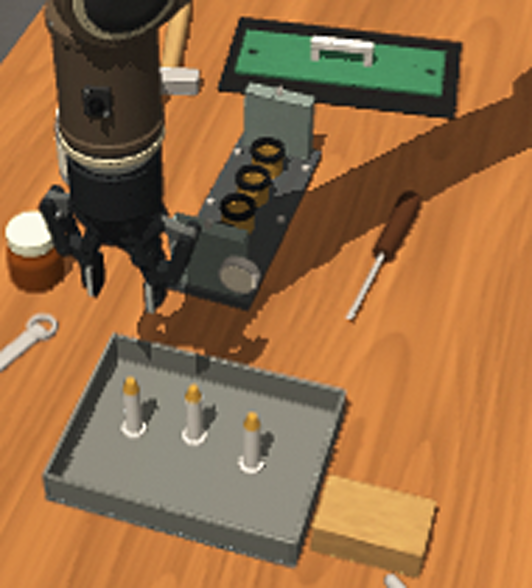

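All three stand in the tray, the fittings are empty, and the cover is unmoved on the mat. Going back for it.

>>> {"fn": "step_arm", "kwargs": {"moves": [{"fingers": 55,"dx": -0.3,"dy": -0.01,"dz": 0,"wx": 0,"wy": 0,"wz": 0},{"fingers": 55,"dx": -0.45,"dy": -0.01,"dz": 0,"wx": 0,"wy": 0,"wz": 0},{"fingers": 55,"dx": -0.45,"dy": -0.01,"dz": 0,"wx": 0,"wy": 0,"wz": 0},{"fingers": 55,"dx": -0.45,"dy": -0.01,"dz": 0,"wx": 0,"wy": 0,"wz": 0},{"fingers": 55,"dx": -0.45,"dy": -0.01,"dz": 0,"wx": 0,"wy": 0,"wz": 0},{"fingers": 55,"dx": -0.45,"dy": -0.01,"dz": 0,"wx": 0,"wy": 0,"wz": 0},{"fingers": 55,"dx": -0.45,"dy": -0.01,"dz": 0,"wx": 0,"wy": 0,"wz": 0},{"fingers": 55,"dx": -0.45,"dy": -0.01,"dz": 0,"wx": 0,"wy": 0,"wz": 0},{"fingers": 55,"dx": -0.45,"dy": -0.01,"dz": 0,"wx": 0,"wy": 0,"wz": 0},{"fingers": 55,"dx": -0.45,"dy": -0.01,"dz": 0,"wx": 0,"wy": 0,"wz": 0}]}}

```text
time_s: 36.85
tcp_pos: [535.5, -130.8, 170.8]
orientation: [-3.115, -0.004, 1.539]
wrist_force: [0.3, -0.3, -0.9]
grip_width: 46.9
```

>>> {"fn": "step_arm", "kwargs": {"moves": [{"fingers": 55,"dx": -0.45,"dy": -0.01,"dz": 0,"wx": 0,"wy": 0,"wz": 0},{"fingers": 55,"dx": -0.45,"dy": -0.01,"dz": 0,"wx": 0,"wy": 0,"wz": 0},{"fingers": 55,"dx": -0.45,"dy": -0.01,"dz": 0,"wx": 0,"wy": 0,"wz": 0},{"fingers": 55,"dx": -0.3,"dy": -0.01,"dz": 0,"wx": 0,"wy": 0,"wz": 0},{"fingers": 55,"dx": 0,"dy": 0,"dz": 0,"wx": 0,"wy": 0,"wz": 0},{"fingers": 55,"dx": 0,"dy": 0,"dz": 0,"wx": 0,"wy": 0,"wz": 0.09},{"fingers": 55,"dx": 0,"dy": 0,"dz": 0,"wx": 0,"wy": 0,"wz": 0.09},{"fingers": 55,"dx": 0,"dy": 0,"dz": 0,"wx": 0,"wy": 0,"wz": 0.09},{"fingers": 55,"dx": 0,"dy": 0,"dz": 0,"wx": 0,"wy": 0,"wz": 0.09},{"fingers": 55,"dx": 0,"dy": 0,"dz": 0,"wx": 0,"wy": 0,"wz": 0.09}]}}

```text
time_s: 37.85
tcp_pos: [511.8, -307.5, 152.2]
orientation: [-3.094, 0.025, 0.796]
wrist_force: [-0.7, 0.3, 1.5]
grip_width: 46.8
```

>>> {"fn": "step_arm", "kwargs": {"moves": [{"fingers": 55,"dx": 0,"dy": 0,"dz": 0,"wx": 0,"wy": 0,"wz": 0.09},{"fingers": 55,"dx": 0,"dy": 0,"dz": 0,"wx": 0,"wy": 0,"wz": 0.09},{"fingers": 55,"dx": 0,"dy": 0,"dz": 0,"wx": 0,"wy": 0,"wz": 0.09},{"fingers": 55,"dx": 0,"dy": 0,"dz": 0,"wx": 0,"wy": 0,"wz": 0.09},{"fingers": 55,"dx": 0,"dy": 0,"dz": 0,"wx": 0,"wy": 0,"wz": 0.08},{"fingers": 55,"dx": 0,"dy": 0,"dz": 0,"wx": 0,"wy": 0,"wz": 0},{"fingers": 55,"dx": 0,"dy": 0,"dz": 0,"wx": 0,"wy": 0,"wz": 0}]}}

```text
time_s: 38.55
tcp_pos: [507.2, -298.5, 142.1]
orientation: [-3.112, 0.065, 0.082]
wrist_force: [-0.6, -0.7, -0.3]
grip_width: 46.8
```

```bash
python3 -c "
from h import *
c=cam('top');print(rect(c,green(c),9))
c=cam('side');print(rect(c,green(c),9))
plan(528.4,-307.9,100,7.4)"
```

```text
(array([ 528.2689209 , -307.67224121]), (262.6734313964844, 91.62629699707031), 7.016654014587402)
(array([ 528.3760376 , -302.01522827]), (262.25885009765625, 96.03298950195312), 7.363664627075195)
shift [0.23  0.121 0.407] turn [-0.02   0.04  -0.031] ypr [-178.3    3.7    4.7] tcp [ 507.3 -298.7  142.4]
```

>>> {"fn": "step_arm", "kwargs": {"moves": [{"fingers": 55,"dx": 0.22,"dy": 0.12,"dz": 0.0,"wx": -0.02,"wy": 0.04,"wz": -0.031},{"fingers": 55,"dx": 0,"dy": 0,"dz": 0.15,"wx": 0,"wy": 0,"wz": 0},{"fingers": 55,"dx": 0,"dy": 0,"dz": 0.15,"wx": 0,"wy": 0,"wz": 0},{"fingers": 55,"dx": 0,"dy": 0,"dz": 0.1,"wx": 0,"wy": 0,"wz": 0},{"fingers": 55,"dx": 0,"dy": 0,"dz": 0,"wx": 0,"wy": 0,"wz": 0},{"fingers": 55,"dx": 0,"dy": 0,"dz": 0,"wx": 0,"wy": 0,"wz": 0}]}}

```text
time_s: 39.25
tcp_pos: [527.4, -307.9, 95.8]
orientation: [-3.138, 0.006, 0.134]
wrist_force: [0.9, 0.3, -0.2]
grip_width: 46.8
```

```bash
python3 -c "
from h import *
plan(528.4,-307.9,20,7.4)"
```

```text
shift [0.015 0.004 0.758] turn [-0.002  0.004  0.003] ypr [-179.8    0.3    7.7] tcp [ 527.4 -307.9   95.8]
```

>>> {"fn": "step_arm", "kwargs": {"moves": [{"fingers": 55,"dx": 0.01,"dy": 0,"dz": 0.1,"wx": -0.002,"wy": 0.004,"wz": 0.003},{"fingers": 55,"dx": 0,"dy": 0,"dz": 0.2,"wx": 0,"wy": 0,"wz": 0},{"fingers": 55,"dx": 0,"dy": 0,"dz": 0.15,"wx": 0,"wy": 0,"wz": 0},{"fingers": 55,"dx": 0,"dy": 0,"dz": 0.1,"wx": 0,"wy": 0,"wz": 0},{"fingers": 55,"dx": 0,"dy": 0,"dz": 0.04,"wx": 0,"wy": 0,"wz": 0},{"fingers": 55,"dx": 0,"dy": 0,"dz": 0,"wx": 0,"wy": 0,"wz": 0}]}}

```text
time_s: 39.85
tcp_pos: [529.3, -308.1, 35.0]
orientation: [3.14, -0.003, 0.128]
wrist_force: [-0.3, -0.2, 0.2]
grip_width: 47.2
```

```bash
python3 -c "
from h import *
plan(528.4,-307.9,20,7.4)"
```

```text
shift [-0.009 -0.003  0.15 ] turn [ 0.001 -0.002 -0.001] ypr [179.9  -0.2   7.3] tcp [ 529.3 -308.1   35. ]
```

>>> {"fn": "step_arm", "kwargs": {"moves": [{"fingers": 55,"dx": -0.01,"dy": 0,"dz": 0.08,"wx": 0,"wy": 0,"wz": 0},{"fingers": 55,"dx": 0,"dy": 0,"dz": 0.05,"wx": 0,"wy": 0,"wz": 0},{"fingers": 55,"dx": 0,"dy": 0,"dz": 0,"wx": 0,"wy": 0,"wz": 0},{"fingers": 20,"dx": 0,"dy": 0,"dz": 0,"wx": 0,"wy": 0,"wz": 0},{"fingers": 0,"dx": 0,"dy": 0,"dz": 0,"wx": 0,"wy": 0,"wz": 0},{"fingers": 0,"dx": 0,"dy": 0,"dz": 0,"wx": 0,"wy": 0,"wz": 0},{"fingers": 0,"dx": 0,"dy": 0,"dz": 0,"wx": 0,"wy": 0,"wz": 0},{"fingers": 0,"dx": 0,"dy": 0,"dz": 0,"wx": 0,"wy": 0,"wz": 0}]}}

```text
time_s: 40.65
tcp_pos: [529.4, -308.9, 22.9]
orientation: [3.138, -0.006, 0.128]
wrist_force: [-0.8, -0.2, -1.2]
grip_width: 12.4
```

```bash
python3 -c "
from h import *
plan(528.4,-307.9,20,7.4);o=ctrl.get_obs();print(o['grip_width'],o['wrist_force'],o['moment'],o['orientation'])"
```

```text
shift [-0.009 -0.011  0.029] turn [ 0.002 -0.004 -0.001] ypr [179.8  -0.3   7.3] tcp [ 529.4 -308.9   22.9]
12.431647806752009 [-0.79902694 -0.1878913  -1.18136309] [ 0.0415429  -0.05783967  0.02407866] [ 3.13824164 -0.00584335  0.1276757 ]
```

>>> {"fn": "step_arm", "kwargs": {"moves": [{"fingers": 0,"dx": 0,"dy": 0,"dz": -0.1,"wx": 0,"wy": 0,"wz": 0},{"fingers": 0,"dx": 0,"dy": 0,"dz": -0.2,"wx": 0,"wy": 0,"wz": 0},{"fingers": 0,"dx": 0,"dy": 0,"dz": -0.3,"wx": 0,"wy": 0,"wz": 0},{"fingers": 0,"dx": 0,"dy": 0,"dz": -0.3,"wx": 0,"wy": 0,"wz": 0},{"fingers": 0,"dx": 0,"dy": 0,"dz": -0.3,"wx": 0,"wy": 0,"wz": 0},{"fingers": 0,"dx": 0,"dy": 0,"dz": -0.3,"wx": 0,"wy": 0,"wz": 0},{"fingers": 0,"dx": 0,"dy": 0,"dz": -0.25,"wx": 0,"wy": 0,"wz": 0},{"fingers": 0,"dx": 0,"dy": 0,"dz": -0.1,"wx": 0,"wy": 0,"wz": 0},{"fingers": 0,"dx": 0,"dy": 0,"dz": 0,"wx": 0,"wy": 0,"wz": 0}]}}

```text
time_s: 41.55
tcp_pos: [526.4, -307.2, 217.7]
orientation: [3.14, -0.003, 0.128]
wrist_force: [0.2, -0.6, -2.8]
grip_width: 12.6
```

>>> {"fn": "step_arm", "kwargs": {"moves": [{"fingers": 0,"dx": 0,"dy": 0,"dz": 0,"wx": 0,"wy": 0,"wz": -0.06},{"fingers": 0,"dx": 0,"dy": 0,"dz": 0,"wx": 0,"wy": 0,"wz": -0.09},{"fingers": 0,"dx": 0,"dy": 0,"dz": 0,"wx": 0,"wy": 0,"wz": -0.09},{"fingers": 0,"dx": 0,"dy": 0,"dz": 0,"wx": 0,"wy": 0,"wz": -0.09},{"fingers": 0,"dx": 0,"dy": 0,"dz": 0,"wx": 0,"wy": 0,"wz": -0.09},{"fingers": 0,"dx": 0,"dy": 0,"dz": 0,"wx": 0,"wy": 0,"wz": -0.09},{"fingers": 0,"dx": 0,"dy": 0,"dz": 0,"wx": 0,"wy": 0,"wz": -0.09},{"fingers": 0,"dx": 0,"dy": 0,"dz": 0,"wx": 0,"wy": 0,"wz": -0.09},{"fingers": 0,"dx": 0,"dy": 0,"dz": 0,"wx": 0,"wy": 0,"wz": -0.09},{"fingers": 0,"dx": 0,"dy": 0,"dz": 0,"wx": 0,"wy": 0,"wz": -0.07}]}}

```text
time_s: 42.55
tcp_pos: [519.1, -303.1, 201.2]
orientation: [-3.124, -0.01, 1.518]
wrist_force: [-0.3, 0.1, -2.0]
grip_width: 13.0
```

```bash
python3 -c "
from h import *
plan(563.3,0.8,200,87.6);o=ctrl.get_obs();print(o['grip_width'],o['wrist_force'],o['moment'],o['orientation'])"
```

```text
shift [3.058 0.281 0.038] turn [-0.011 -0.006 -0.007] ypr [-179.    -0.6   87. ] tcp [ 519.1 -303.1  201.2]
12.990311310157539 [-0.261153    0.0598715  -2.04968238] [-0.00969303  0.02077314  0.03466886] [-3.12412138 -0.01010872  1.51768751]
```

>>> {"fn": "step_arm", "kwargs": {"moves": [{"fingers": 0,"dx": 0.2,"dy": 0.02,"dz": 0,"wx": -0.011,"wy": -0.006,"wz": -0.007},{"fingers": 0,"dx": 0.35,"dy": 0.035,"dz": 0,"wx": 0,"wy": 0,"wz": 0},{"fingers": 0,"dx": 0.4,"dy": 0.035,"dz": 0,"wx": 0,"wy": 0,"wz": 0},{"fingers": 0,"dx": 0.4,"dy": 0.035,"dz": 0,"wx": 0,"wy": 0,"wz": 0},{"fingers": 0,"dx": 0.4,"dy": 0.035,"dz": 0,"wx": 0,"wy": 0,"wz": 0},{"fingers": 0,"dx": 0.4,"dy": 0.035,"dz": 0,"wx": 0,"wy": 0,"wz": 0},{"fingers": 0,"dx": 0.4,"dy": 0.035,"dz": 0,"wx": 0,"wy": 0,"wz": 0},{"fingers": 0,"dx": 0.3,"dy": 0.03,"dz": 0,"wx": 0,"wy": 0,"wz": 0},{"fingers": 0,"dx": 0.1,"dy": 0.01,"dz": 0,"wx": 0,"wy": 0,"wz": 0},{"fingers": 0,"dx": 0,"dy": 0,"dz": 0,"wx": 0,"wy": 0,"wz": 0}]}}

```text
time_s: 43.55
tcp_pos: [549.6, 0.3, 184.8]
orientation: [-3.119, -0.008, 1.53]
wrist_force: [-0.3, -0.6, -2.0]
grip_width: 12.7
```

```bash
python3 -c "
from h import *
plan(563.3,0.8,145,87.6);o=ctrl.get_obs();print(o['grip_width'],o['wrist_force'])"
```

```text
shift [0.007 0.145 0.395] turn [-0.015 -0.005  0.001] ypr [-178.7   -0.4   87.7] tcp [5.496e+02 3.000e-01 1.848e+02]
12.661358881455538 [-0.33882476 -0.55943264 -1.99950336]
```

>>> {"fn": "step_arm", "kwargs": {"moves": [{"fingers": 0,"dx": 0,"dy": 0.14,"dz": 0.05,"wx": -0.015,"wy": -0.005,"wz": 0},{"fingers": 0,"dx": 0,"dy": 0,"dz": 0.1,"wx": 0,"wy": 0,"wz": 0},{"fingers": 0,"dx": 0,"dy": 0,"dz": 0.1,"wx": 0,"wy": 0,"wz": 0},{"fingers": 0,"dx": 0,"dy": 0,"dz": 0.1,"wx": 0,"wy": 0,"wz": 0},{"fingers": 0,"dx": 0,"dy": 0,"dz": 0.03,"wx": 0,"wy": 0,"wz": 0},{"fingers": 0,"dx": 0,"dy": 0,"dz": 0,"wx": 0,"wy": 0,"wz": 0},{"fingers": 0,"dx": 0,"dy": 0,"dz": 0,"wx": 0,"wy": 0,"wz": 0}]}}

```text
time_s: 44.25
tcp_pos: [562.8, -8.1, 139.5]
orientation: [-3.139, 0.004, 1.521]
wrist_force: [-0.0, 0.3, -2.3]
grip_width: 12.6
```

```bash
python3 -c "
from h import *
plan(563.3,0.8,130,87.6);o=ctrl.get_obs();print(o['grip_width'],o['wrist_force'])"
```

```text
shift [0.089 0.001 0.095] turn [-0.002  0.002 -0.005] ypr [-179.8    0.2   87.2] tcp [562.8  -8.1 139.5]
12.609417907577441 [-0.04258617  0.33887968 -2.34634617]
```

>>> {"fn": "step_arm", "kwargs": {"moves": [{"fingers": 0,"dx": 0.085,"dy": 0,"dz": 0,"wx": -0.002,"wy": 0.002,"wz": -0.005},{"fingers": 0,"dx": 0,"dy": 0,"dz": 0,"wx": 0,"wy": 0,"wz": 0},{"fingers": 0,"dx": 0,"dy": 0,"dz": 0,"wx": 0,"wy": 0,"wz": 0}]}}

```text
time_s: 44.55
tcp_pos: [563.8, 1.4, 140.5]
orientation: [3.139, 0.0, 1.53]
wrist_force: [-1.1, -0.2, -2.6]
grip_width: 12.9
```

```bash
python3 -c "
from h import *
plan(563.3,0.8,130,87.6);o=ctrl.get_obs();z=o['tcp_pos'][2]-18+5
c=cam('top');print(z,'top cover',rect(c,green(c),z))
s=cam('side');print('side cover',rect(s,green(s),z));save(s,'s8.png',(270,150,370,250),6)
# predicted pixels of near pin at manifold and cover hole
print(w2px(s,[[563.3+4.6,114.8,105]])) "
```

```text
shift [-0.006 -0.005  0.105] turn [0.001 0.    0.001] ypr [179.9   0.   87.7] tcp [563.8   1.4 140.5]
127.52530318108714 top cover (array([565.91772461,  79.44159698]), (103.35275268554688, 86.30755615234375), 89.77787017822266)
side cover (array([564.52624512,   8.18135834]), (264.85699462890625, 89.30423736572266), 88.03189849853516)
[[304.00152706 227.36459603]]
```

View pics/s8.png

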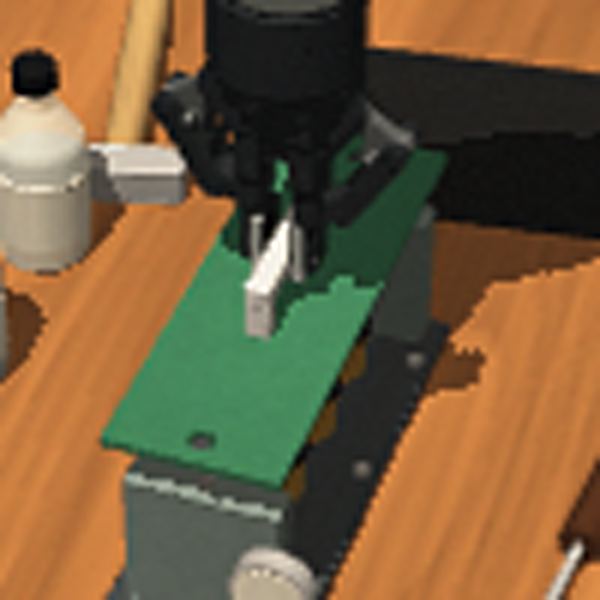

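The near hole is at (303.7, 223.3) in the full picture and looks almost over the pin. I'll do a sub-pixel edge comparison with the first top picture, where the cover was seated.

```bash
cat > e.py <<'E'
from h import *
def edge(p):  # 50% crossing of a 1-D profile, background -> green
    lo,hi=np.median(p[:4]),np.median(p[-4:]); t=(lo+hi)/2; i=np.argmax(p>t); return i-1+(t-p[i-1])/(p[i]-p[i-1])
def ends(im,c,z):
    g=im[:,:,1].astype(float)-im[:,:,0]   # RGB
    L=[(270+edge(g[r,270:292]),r) for r in range(183,204)]
    T=[(u,168+edge(g[168:186,u])) for u in range(288,308)]
    B=[(u,222-edge(g[202:223,u][::-1])) for u in range(288,306)]
    return [np.median(px2w(c,q,z)[:,k]) for q,k in((L,1),(T,0),(B,0))]
E
python3 - <<'E'
from e import *
c=cam('top'); o=ctrl.get_obs(); z=o['tcp_pos'][2]-18.9+5
a=cv2.imread('pics/top0.png')[:,:,::-1]
print('seated L,T,B',np.round(ends(a,c,100),1)); print('now',np.round(ends(c['frame'],c,z),1),o['tcp_pos'])
E
```

```text
seated L,T,B [129.8 610.1 514.4]
now [130.9 611.7 513.3] [563.75771499   1.28055657 140.4517071 ]
```

Offsets are +1.1 mm in y and about +0.3 mm in x, so the TCP target is about (563.3, 0.1). Lowering gently onto the pins.

>>> {"fn": "step_arm", "kwargs": {"moves": [{"fingers": 0,"dx": -0.012,"dy": -0.005,"dz": 0,"wx": 0,"wy": 0,"wz": 0},{"fingers": 0,"dx": 0,"dy": 0,"dz": 0.04,"wx": 0,"wy": 0,"wz": 0},{"fingers": 0,"dx": 0,"dy": 0,"dz": 0.05,"wx": 0,"wy": 0,"wz": 0},{"fingers": 0,"dx": 0,"dy": 0,"dz": 0.03,"wx": 0,"wy": 0,"wz": 0},{"fingers": 0,"dx": 0,"dy": 0,"dz": 0,"wx": 0,"wy": 0,"wz": 0},{"fingers": 0,"dx": 0,"dy": 0,"dz": 0,"wx": 0,"wy": 0,"wz": 0}]}}

```text
time_s: 45.3
tcp_pos: [563.0, -0.5, 127.0]
orientation: [3.14, 0.0, 1.529]
wrist_force: [0.8, -0.6, -2.2]
grip_width: 12.6
```

```bash
python3 -c "
from h import *
plan(563.3,0.1,114,87.6);o=ctrl.get_obs();print(o['grip_width'],o['wrist_force'],o['moment'])"
```

```text
shift [0.006 0.003 0.13 ] turn [0.001 0.    0.   ] ypr [179.9   0.   87.6] tcp [ 5.63e+02 -5.00e-01  1.27e+02]
12.568994121546254 [ 0.81642274 -0.59041009 -2.2305295 ] [ 0.01958237 -0.00576415  0.03284501]
```

>>> {"fn": "step_arm", "kwargs": {"moves": [{"fingers": 0,"dx": 0.006,"dy": 0.003,"dz": 0.03,"wx": 0,"wy": 0,"wz": 0},{"fingers": 0,"dx": 0,"dy": 0,"dz": 0.03,"wx": 0,"wy": 0,"wz": 0},{"fingers": 0,"dx": 0,"dy": 0,"dz": 0.02,"wx": 0,"wy": 0,"wz": 0},{"fingers": 0,"dx": 0,"dy": 0,"dz": 0,"wx": 0,"wy": 0,"wz": 0}]}}

```text
time_s: 45.7
tcp_pos: [563.5, 0.2, 118.4]
orientation: [3.14, 0.0, 1.529]
wrist_force: [0.6, 0.6, -2.6]
grip_width: 12.6
```

```bash
python3 -c "
from h import *
plan(563.3,0.1,114,87.6);o=ctrl.get_obs();print(o['grip_width'],o['wrist_force'],o['moment'])"
```

```text
shift [-0.001 -0.002  0.044] turn [0.001 0.    0.   ] ypr [179.9   0.   87.6] tcp [5.635e+02 2.000e-01 1.184e+02]
12.594542215494052 [ 0.57192896  0.55044473 -2.63410921] [ 0.01596911  0.01468856 -0.02055093]
```

Well below pin-tip height with no contact force, so the pins are in the holes. Lower the rest of the way.

>>> {"fn": "step_arm", "kwargs": {"moves": [{"fingers": 0,"dx": 0,"dy": 0,"dz": 0.02,"wx": 0,"wy": 0,"wz": 0},{"fingers": 0,"dx": 0,"dy": 0,"dz": 0.02,"wx": 0,"wy": 0,"wz": 0},{"fingers": 0,"dx": 0,"dy": 0,"dz": 0.01,"wx": 0,"wy": 0,"wz": 0},{"fingers": 0,"dx": 0,"dy": 0,"dz": 0.005,"wx": 0,"wy": 0,"wz": 0}]}}

```text
time_s: 46.1
tcp_pos: [563.7, 0.2, 113.9]
orientation: [3.139, 0.001, 1.529]
wrist_force: [-2.3, -0.2, 4.5]
grip_width: 12.8
```

```bash
python3 -c "
from h import *
plan(563.3,0.1,114,87.6);o=ctrl.get_obs();print(o['grip_width'],o['wrist_force'],o['moment'])"
```

```text
shift [-0.001 -0.004 -0.001] turn [0.001 0.001 0.   ] ypr [1.799e+02 1.000e-01 8.760e+01] tcp [5.637e+02 2.000e-01 1.139e+02]
12.81543040553854 [-2.32689302 -0.1629392   4.49188343] [0.09575374 0.65032922 0.03153358]
```

Contact at z=113.9 matches the expected seat. Release and rise.

>>> {"fn": "step_arm", "kwargs": {"moves": [{"fingers": 0,"dx": 0,"dy": 0,"dz": 0,"wx": 0,"wy": 0,"wz": 0},{"fingers": 20,"dx": 0,"dy": 0,"dz": 0,"wx": 0,"wy": 0,"wz": 0},{"fingers": 55,"dx": 0,"dy": 0,"dz": 0,"wx": 0,"wy": 0,"wz": 0},{"fingers": 55,"dx": 0,"dy": 0,"dz": 0,"wx": 0,"wy": 0,"wz": 0},{"fingers": 55,"dx": 0,"dy": 0,"dz": -0.1,"wx": 0,"wy": 0,"wz": 0},{"fingers": 55,"dx": 0,"dy": 0,"dz": -0.3,"wx": 0,"wy": 0,"wz": 0},{"fingers": 55,"dx": 0,"dy": 0,"dz": -0.4,"wx": 0,"wy": 0,"wz": 0},{"fingers": 55,"dx": 0,"dy": 0,"dz": -0.4,"wx": 0,"wy": 0,"wz": 0},{"fingers": 55,"dx": 0,"dy": 0,"dz": -0.2,"wx": 0,"wy": 0,"wz": 0}]}}

```text
time_s: 47.0
tcp_pos: [562.1, 0.8, 258.4]
orientation: [-3.14, -0.0, 1.53]
wrist_force: [0.3, -0.2, 0.2]
grip_width: 47.0
```

>>> {"fn": "step_arm", "kwargs": {"moves": [{"fingers": 55,"dx": -0.3,"dy": -0.1,"dz": 0,"wx": 0,"wy": 0,"wz": 0},{"fingers": 55,"dx": -0.45,"dy": -0.1,"dz": 0,"wx": 0,"wy": 0,"wz": 0},{"fingers": 55,"dx": -0.45,"dy": -0.1,"dz": 0,"wx": 0,"wy": 0,"wz": 0},{"fingers": 55,"dx": -0.45,"dy": -0.1,"dz": 0,"wx": 0,"wy": 0,"wz": 0},{"fingers": 55,"dx": -0.45,"dy": -0.1,"dz": 0,"wx": 0,"wy": 0,"wz": 0},{"fingers": 55,"dx": -0.45,"dy": -0.1,"dz": 0,"wx": 0,"wy": 0,"wz": 0},{"fingers": 55,"dx": -0.3,"dy": 0,"dz": 0,"wx": 0,"wy": 0,"wz": 0},{"fingers": 55,"dx": 0,"dy": 0,"dz": 0,"wx": 0,"wy": 0,"wz": 0},{"fingers": 55,"dx": 0,"dy": 0,"dz": 0,"wx": 0,"wy": 0,"wz": 0}]}}

```text
time_s: 47.9
tcp_pos: [492.0, -289.6, 270.9]
orientation: [3.126, 0.001, 1.536]
wrist_force: [-0.9, 1.5, 0.5]
grip_width: 47.2
```

```bash
python3 -c "
from e import *
c=cam('top');print('top',rect(c,green(c),100),ends(c['frame'],c,100))
s=cam('side');print('side',rect(s,green(s),100));save(s,'s9.png',(230,150,420,360),2.8);print(ctrl.get_obs()['joint_vel'].round(3))"
```

```text
top (array([561.65795898,   0.61065674]), (259.53399658203125, 88.3434066772461), 87.62109375) [np.float64(131.98976641346675), np.float64(610.9527494990783), np.float64(515.1789170300951)]
side (array([563.44848633,   6.6955719 ]), (266.25274658203125, 89.41708374023438), 87.89769744873047)
[-0.017 -0.001 -0.011  0.008 -0.003 -0.003 -0.001]
```

View pics/s9.png

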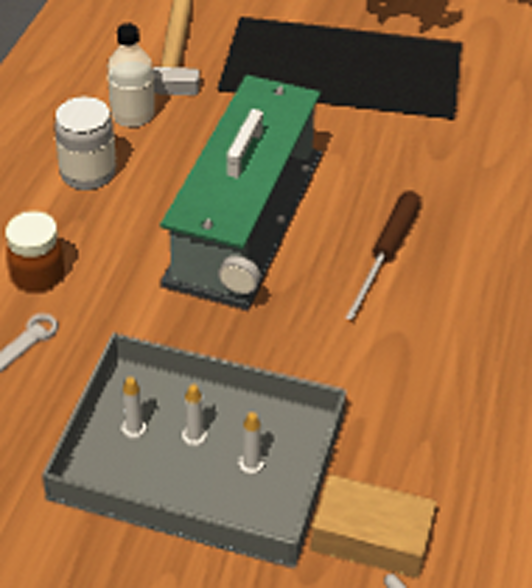

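The cover lies flat, with a pin showing in both holes at crop positions (280,90) and (208,224). The nozzles stand in the tray and the bystanders are in place. Handing in.

```bash
python3 -c "
from bench import ctrl
print(ctrl.job_done())"
```

```text
the job is handed in; nothing more can be done
None
```

I took the cover off and laid it on the mat. The three nozzles present (2, 3 and 4; fitting 1 was empty) came out and stand upright in the tray. The cover is back on its pins, and the job was handed in at about 48 s of the 208 s allowed.

- **Cover:** the last pictures show it flat, with a pin visible in both holes. Compared with where it started:

  | Check | Change from start |
  |---|---|
  | Shift in y | 1.2–2.2 mm, depending on the method |
  | Shift in x | about 0.8 mm |
  | Yaw | under 0.2° |

  This is within the 4 mm tolerance and roughly the play in the holes. It made contact at z = 113.9 mm (tool point), which is the expected seating height.
- **Nozzles and bystanders:** all three nozzles stand inside the tray walls. Nothing else on the bench looks moved in the last side picture; I did not re-measure the bystanders.
- **Disagreements:** before lowering the cover, my estimates of the y target differed by about 2 mm (−1.1 to +0.8 mm). I used 0.1 mm, and the cover went down without snagging.

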